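Latch the transport case

ROBOT

A 6-joint arm with a two-finger parallel gripper is mounted at the origin on the work surface; the furniture and walls round the work are solid. World frame = base frame: x ahead of the robot, y to its left, z up, the work surface at z = 0. Lengths are in m, angles in rad, forces in N, time in s.
With the tool pointing down it reaches from about 0.425 to 0.95 m from the base axis. Payload 3.5 kg.
Tool frame: the origin (TCP) lies on the centre line of the jaws, within the pads' length; the fingertips stand 11 mm ahead of it and the grasp point (between the pads) lies 8 mm behind it; y points along the fingers, x is the direction in which the jaws open and shut, and the axes are right-handed (so a half turn about y gives the same grasp; the last joint's range is limited). The gripper opens to 85 mm and grips with 20 to 120 N. Pads are 22 mm wide; open, the fingers measure 114 mm over their backs; the gripper's body (76 mm by 85 mm) begins 54 mm behind the grasp point. The pads swing forward as they close: fully open they stand 13 mm farther back than shut.
Start: joints at [-1.296, 0.286, 1.577, -0, 1.279, -0.15], TCP at [0.278, -0.615, 0.242] pointing down, gripper open.
Joint ranges: [-2.77, 2.77], [-0.9, 2.22], [0.21, 2.48], [-1.53, 4.67], [0.24, 2.81], [-2.84, 2.84]. Speed limits (rad/s): [2.79, 2.79, 3.14, 3.14, 3.14, 3.14].

INTERFACE

Orientations are given as a unit quaternion [x, y, z, w].
In Python, from plant import get_state, read_camera, sign_off gives the robot as it stands.
- The arm moves only by the shell command python3 -m inch 'ROWS' [FORCE]. ROWS is JSON, a list of rows, each an object of numbers: "ax", "ay", "az": the turn, a rotation vector about the tool's x, y, z in rad; "x", "y", "z": the shift along the tool's x, y, z in mm; "hand": the closure, from -1 (fully open) to 1 (shut). In form: [{"ax": .., "ay": .., "az": .., "x": .., "y": .., "z": .., "hand": ..}, ...]. A call has 1 to 5 rows; each row shifts and turns the commanded pose from where the row before left it, along the tool's axes as they then stand; what a row does not reach is not made up. A row lasts 1/12 s, in which the tool goes at most 41.7 mm and 7.16 degrees, less where a joint would pass 70% of its speed; a pose out of reach is approached as far as the arm can. A call with a gripper value outside its range is refused whole. The fingers move at their own pace and stop on an object; FORCE is the grip in N (left out, the last holds). Time passes only in rows, so rows that do not move let the fingers close. It gives the time, the measured TCP pose, the force and the opening at its end, in the units of the state.
- get_state(): the state, without advancing time (a new reading comes with each control period).
- read_camera(name): name is "scene" or "top" or "wrist"; returns a dict with "img" (384x512x3 uint8, red, green, blue), "fov_y" (degrees; the focal length in pixels is half the picture's height over the tangent of half this angle, whatever the lens; pixels are square), "cx", "cy" (the principal point, pixels), "distortion" ([k1, k2, p1, p2, k3] as OpenCV has them; the pictures are not rectified), "T" (4x4, takes a point from camera to world coordinates); the wrist camera has in their place "T_tool_cam" (4x4, takes a point from camera to tool coordinates, whose origin is the TCP and whose axes are the tool frame's). Camera axes: x right, y down, z forward; pixel columns grow to the right and rows downward; lengths in m; the calibration is good to about 2 mm. A picture is of the moment at which its call begins: read the wrist's pose just before it. There is no depth.
- sign_off(): hands the job in, once; it reports no verdict.
The state is a dict: "time": time; "qpos": joint angles; "dq": joint speeds; "joint_efforts": joint torques, N m; "eef_pos": TCP position; "tcp_rot": TCP orientation; "contact_force": force on the tool from outside, world axes, zero at the start; "wrist_torque": the same for the moment, N m; "opening": opening from 0.0 (shut) to 1.0 (fully open).
Only numpy, scipy, OpenCV 4.12 (cv2) and the standard library are available. Lean on these libraries where they do the work, as an engineer would, in place of code of your own. Each camera call takes 0.05 s, during which the arm holds its last target. There are 200 camera calls.

TASK

The grey transport case stands on its hinged edge with its draw latch still open. Take hold of the wire loop, drop its bar behind the keeper's lip on the lid and, still holding it, draw it gently back by feel until it catches snugly and the top of the lid just begins to come in, a millimetre or two; then let go and press the lever firmly but not brutally down over centre until it lies flat, so that the latch stays shut and keeps the lid pulled in. Leave the other things on the table where they are.

Things in the scene. Friction and masses are not known exactly. Their poses are not given: they have to be found in the camera images.
- case: Base half of a grey hard transport case, fixed, 111 (x) x 220 (y) x 122 mm high; lid half beside it on its -x side, black 14 mm gasket between. Origin: on the table straight under the lever's pivot; z up, -x points from lever to keeper (towards the robot, turned up to 0.35 rad), y along the pivot pins. Its top is at z = 122 mm; both tops are clear within 60 mm of the latch.
- lever_pivot (a point): Pivot axis of the lever (along the case's y), 139 mm above the table. The lever swings from shut (0, flat at a stop, pointing away from the keeper) up and over towards the keeper (stop at 2.45 rad). At the start it stands up, at 1.6 to 1.9 rad.
- lever: Steel latch lever: flat handle 24 mm wide (y), 5 mm thick, 11 to 60 mm from its pivot. Origin on the pivot axis; +x along the handle to its tip, z normal to its outer face (at z = +4 mm). Shut, its axes equal the case's. The loop's pivot is at [19.9, 0, -2.4] mm. Stays where left (0.03 N m). Hooked, dead centre is about 0.16 rad before shut: beyond it, it pulls itself shut. Takes up to 14 N near the tip.
- lever_tip (a point): point on the outer face of the lever (the face pressed to shut it), 55 mm from its pivot, at mid width
- loop: Wire loop, a U of 6 mm round steel: two side arms (y = +-19.5 mm, 45 mm over the outside) from its pivot to a cross bar at x = -76 mm. Origin: its pivot, carried by the lever; -x runs along the arms to the bar. Stays where left (friction 0.02 N m); starts out over the lid, level to 25 degrees up. Pinch it across both arms from above, 25 mm short of the bar; the lever follows, leaning back to about 1 to 1.8 rad when snug.
- loop_bar (a point): middle of the loop's cross bar, on the wire's centre line
- lid: Lid half of the case, 61 (x) x 220 (y) mm, its top 130 mm above the table. Origin: the hinge at its foot, axis along y, 36.5 mm from the case's origin in -x, 12 mm up; axes as the case's at rest. At rest it stands off on its gasket; a pull on the keeper tips its top in towards the lever against about 3 N per mm. More than 9 N (3 mm) by the loop in hand is too rough.
- keeper_mark (a point): Point on the lid's top, 66 mm from the lever's pivot in -x at rest: over it stands the bar's centre when snug against the keeper in its middle setting. The keeper is adjustable, set up to 4.5 mm either way along x; the setting is not measured and does not slip. To pass its lip in every setting the bar must come down 11 mm or more beyond this point (in -x), then be drawn back by feel.
- keeper_top (a point): Top of the lid's keeper in its middle setting, 13 mm over the lid's top (this point is fixed to the lid and does not follow the setting). The keeper is a steel upright 22 mm wide (y), 6 mm thick; its face away from the lever stops the bar, and at its top a lip 3 mm thick and 5 mm long reaches away from the lever, 10 mm clear beneath it.
- date_stamp: hand stamp with a round handle, standing, 34 x 32 x 87 mm; origin at the centre of its underside; a bystander
- probe_thermometer: probe thermometer lying flat, 161 x 30 x 17 mm; origin at the centre of its underside; a bystander
- red_cap_jar: round jar with a cap, 72 x 121 high mm; origin at the centre of its underside; a bystander

How it is judged:
On the way:
1. with the lever not yet down and the loop held, its bar is under the keeper's lip and drawn snug against the keeper: the lid's top has come in by at least 0.7 mm (x of lever_tip in the frame of case below 0.045 m and x of keeper_mark in the frame of case above -0.0655 m and z of loop_bar in the frame of keeper_mark below 0.009 m and contact force between the fingers and loop above 1 N and contact force between each of the fingers, the arm and lid below 0.5 N), for 0.2 s.
At the end, for the whole second after the job is handed in: the bar is under the keeper's lip (its centre less than 9 mm over the lid's top), the lever lies flat (within 0.08 rad of shut, past dead centre) and at rest, and the latch holds the top of the lid pulled in by at least 1.5 mm against its gasket (angle between the x axis of lever and the x axis of case, either way round below 0.08 rad and x of lever_tip in the frame of case above 0.04 m and x of keeper_mark in the frame of case above -0.0646 m and z of loop_bar in the frame of keeper_mark below 0.009 m and angular speed of each of lever, lid below 0.1 rad/s); the robot touches nothing.
It fails at once if the lid is hauled in by more than 3 mm (about 9 N) by the loop held in the fingers (contact force between the fingers and loop above 1 N and x of keeper_mark in the frame of case above -0.0632 m).
It fails at once if the fingers press on the lever with more than 40 N (contact force between the fingers and lever above 40 N and contact force between the fingers and loop below 1 N).
It fails at once if a bystander is moved by more than 20 mm (distance of any of date_stamp, probe_thermometer, red_cap_jar from where it was at the start of the episode above 0.02 m).
It also fails if it takes over 69 s, if anything falls off the work surface, if the arm or the gripper's body presses on something with over 40 N, if the wrist force passes 120 N, or if a joint passes its speed limit or range.

## Working session

There is one attempt and no reset: what is moved stays moved. The work goes in short steps, Python scripts to look and compute and a shell command to move; the robot and the scene stay as the last step left them, time stands still between calls to the robot, and variables do not carry over. Pictures are saved under pics/ and viewed, about 8 in all and at most 12, crops included, and the job is handed in when it is done.

```bash
ls; mkdir -p pics; python3 - <<'E'
from plant import get_state, read_camera
import cv2,numpy as np
s=get_state();print(s)
ims=[]
for n in("scene","top"):
    c=read_camera(n);print(n,c["fov_y"],c["cx"],c["cy"],c["distortion"],np.round(c["T"],4).tolist())
    cv2.imwrite(f"pics/{n}0.png",c["img"][:,:,::-1]);
print(read_camera("wrist")["T_tool_cam"])
E
```

```text
pics
{'time': 0.0, 'qpos': array([-1.29599873e+00,  2.87192037e-01,  1.57821704e+00, -1.00235403e-05,
        1.27860420e+00, -1.50024325e-01]), 'dq': array([-0.00047838,  0.0018379 , -0.00039408, -0.00125689,  0.00063253,
       -0.00170145]), 'joint_efforts': array([-1.45346425e-03, -4.05988276e+01, -2.92625874e+01, -2.70280798e-04,
        5.82113615e-03,  3.81891979e-06]), 'eef_pos': array([ 0.27803867, -0.61436402,  0.24090789]), 'tcp_rot': array([-0.5936078 ,  0.38399691, -0.382709  ,  0.59473521]), 'contact_force': array([-0.73294623,  1.23869384, -0.08458984]), 'wrist_torque': array([ 0.01954405, -0.01290925,  0.00898079]), 'opening': 0.9971292238180518}
scene 51.583592601551 256.2467874364184 190.7359069280768 [-0.04306342  0.          0.          0.          0.        ] [[-0.9106, -0.3566, 0.2087, 0.3462], [-0.4132, 0.7949, -0.4444, 0.4912], [-0.0074, -0.4909, -0.8712, 0.9522], [0.0, 0.0, 0.0, 1.0]]
top 43.36186603884935 250.50998208206303 191.54871346653067 [-0.15622499  0.          0.          0.          0.        ] [[0.0015, -0.9977, 0.0678, 0.4401], [-1.0, -0.0016, -0.0021, 0.0479], [0.0022, -0.0678, -0.9977, 1.2843], [0.0, 0.0, 0.0, 1.0]]
[[ 9.99999326e-01  8.72467243e-04  7.65961848e-04 -1.81813060e-03]
 [-4.88185700e-04 -2.82595339e-01  9.59239092e-01 -1.31970102e-01]
 [ 1.05336193e-03 -9.59238820e-01 -2.82594723e-01  7.27105321e-02]
 [ 0.00000000e+00  0.00000000e+00  0.00000000e+00  1.00000000e+00]]
```

View pics/scene0.png

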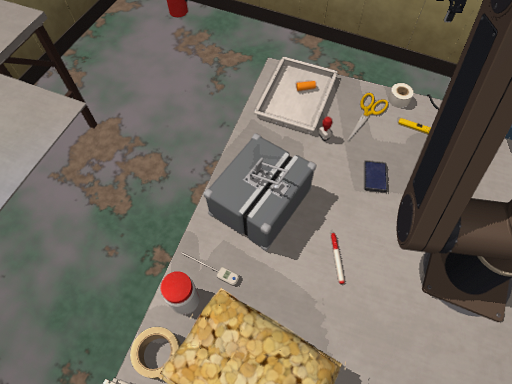

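View pics/top0.png

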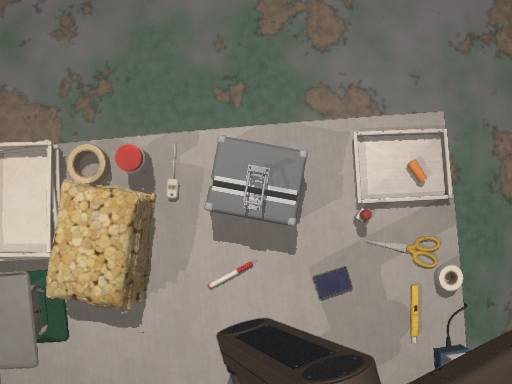

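The case is near pixel (257,183) in the top view and (262,185) in the scene view. The latch runs along its middle, and the bystanders are well away from it. Next I'll enlarge both latch regions.

```bash
python3 - <<'E'
import cv2,numpy as np
a=cv2.imread("pics/top0.png")[125:235,200:312];b=cv2.imread("pics/scene0.png")[130:250,200:320]
f=lambda i:cv2.resize(i,(400,400*i.shape[0]//i.shape[1]),interpolation=cv2.INTER_CUBIC)
a,b=f(a),f(b);h=max(len(a),len(b))
p=lambda i:cv2.copyMakeBorder(i,0,h-len(i),0,0,0)
cv2.imwrite("pics/crop0.png",np.hstack([p(a),p(b)]))
E
```

```text
(no output)
```

View pics/crop0.png

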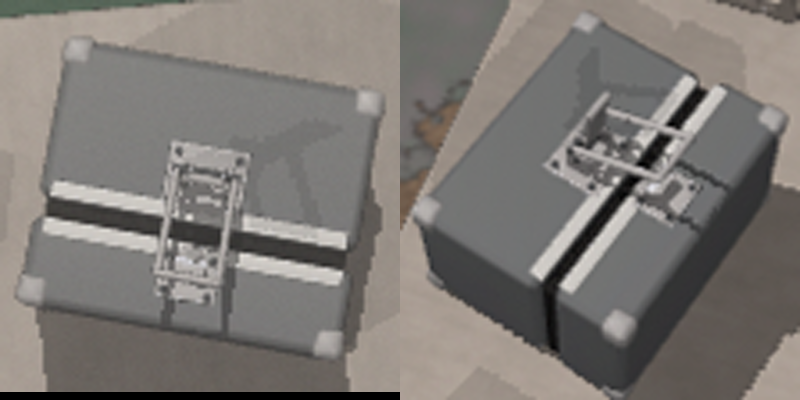

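```bash
cat > h.py <<'E'
import numpy as np,cv2
from scipy.spatial.transform import Rotation as R
def K(c):
    f=c["img"].shape[0]/2/np.tan(np.radians(c["fov_y"])/2)
    return np.array([[f,0,c["cx"]],[0,f,c["cy"]],[0,0,1.]])
def ray(c,uv,T=None):
    T=c["T"] if T is None else T
    p=cv2.undistortPoints(np.array([[uv]],float),K(c),np.array(c["distortion"]))[0,0]
    d=T[:3,:3]@np.r_[p,1];return T[:3,3],d/np.linalg.norm(d)
def plane(c,uv,z,T=None):
    o,d=ray(c,uv,T);return o+d*(z-o[2])/d[2]
def tri(rs):
    A=sum(np.eye(3)-np.outer(d,d) for o,d in rs);b=sum((np.eye(3)-np.outer(d,d))@o for o,d in rs)
    return np.linalg.solve(A,b)
def project(c,P,T=None):
    T=c["T"] if T is None else T
    M=np.linalg.inv(T)
    return cv2.projectPoints(np.array(P,float).reshape(-1,3),cv2.Rodrigues(M[:3,:3])[0],M[:3,3],K(c),np.array(c["distortion"]))[0][:,0]
def wristT(c,s):
    T=np.eye(4);T[:3,:3]=R.from_quat(s["tcp_rot"]).as_matrix();T[:3,3]=s["eef_pos"];return T@c["T_tool_cam"]
E
python3 - <<'E'
from h import *
from plant import *
t=read_camera("top");s=read_camera("scene")
T=lambda x,y:(200+x/3.5714,125+y/3.5714); S=lambda x,y:(200+(x-400)/3.3333,130+y/3.3333)
g=[plane(t,T(*p),.122) for p in((50,212),(343,262))]
print("gasket",g,np.arctan2(g[1][0]-g[0][0],g[0][1]-g[1][1]))
for n,a,b in(("barL",(157,268),(690,135)),("barR",(222,287),(657,183)),("loopfarL",(172,167),(607,98)),
  ("baseFL",(78,50),(588,20)),("baseFR",(370,102),(427,210)),("gL",(50,212),(707,88)),("gR",(343,262),(553,278))):
    rs=[ray(t,T(*a)),ray(s,S(*b))];p=tri(rs);print(n,np.round(p,4),[round(float(np.linalg.norm(np.cross(p-o,d))),4) for o,d in rs])
q=get_state();r=R.from_quat(q["tcp_rot"]).as_matrix();print(r.round(3).tolist())
E
```

```text
gasket [array([0.53635756, 0.13367962, 0.122     ]), array([ 0.50278882, -0.0645041 ,  0.122     ])] -0.1677893743678206
barL [0.4851 0.0582 0.2406] [0.0076, 0.0076]
barR [0.4977 0.0201 0.1054] [0.0117, 0.0117]
loopfarL [0.5473 0.0489 0.2322] [0.0079, 0.0079]
baseFL [0.5676 0.094  0.3733] [0.035, 0.035]
baseFR [ 0.7294 -0.0903 -0.2696] [0.0703, 0.0703]
gL [0.4857 0.1105 0.3749] [0.0299, 0.0299]
gR [ 0.5812 -0.073  -0.2833] [0.0643, 0.0643]
[[0.412, -0.0, 0.911], [-0.911, 0.001, 0.412], [-0.001, -1.0, 0.0]]
```

```bash
python3 - <<'E'
from h import *
from plant import *
t=read_camera("top");s=read_camera("scene")
T=lambda x,y:(200+x/3.5714,125+y/3.5714); S=lambda x,y:(200+(x-400)/3.3333,130+y/3.3333)
P={}
for n,a,b in(("barR",(222,287),(690,135)),("barL",(157,268),(657,183)),
  ("baseFL",(78,50),(427,210)),("baseFR",(370,102),(588,20)),("gR",(343,262),(707,88)),("gL",(50,212),(553,278))):
    rs=[ray(t,T(*a)),ray(s,S(*b))];p=tri(rs);P[n]=p;print(n,np.round(p,4),[round(float(np.linalg.norm(np.cross(p-o,d))),4) for o,d in rs])
y=P["gL"]-P["gR"];yaw=np.arctan2(-y[0],y[1]);y2=P["baseFL"]-P["baseFR"]
print("yaw",yaw,np.arctan2(-y2[0],y2[1]))
C=R.from_euler('z',yaw).as_matrix()
for n in P: print(n,(C.T@P[n]*1000).round(1))
E
```

```text
barR [0.4861 0.0195 0.1804] [0.0027, 0.0027]
barL [0.496  0.0606 0.173 ] [0.0, 0.0]
baseFL [0.6499 0.1164 0.113 ] [0.0011, 0.0011]
baseFR [ 0.613  -0.0839  0.1184] [0.0005, 0.0005]
gR [ 0.5042 -0.065   0.1143] [0.001, 0.001]
gL [0.5384 0.1341 0.1267] [0.0026, 0.0026]
yaw -0.17042244691419897 -0.18255088754585144
barR [475.8 101.7 180.4]
barL [478.5 143.8 173. ]
baseFL [620.8 224.9 113. ]
baseFR [618.3  21.3 118.4]
gR [507.9  21.4 114.3]
gL [507.9 223.5 126.7]
```

```bash

python3 -m inch '[{"y":-10,"x":-25,"z":24.5},{"y":-10,"x":-25,"z":24.5},{"y":-10,"x":-25,"z":24.5},{"y":-10,"x":-25,"z":24.5},{"y":-10,"x":-25,"z":24.5}]' >/dev/null
python3 -m inch '[{"x":-25,"z":24.5},{"x":-25,"z":24.5},{"x":-25,"z":24.5},{"x":-25,"z":24.5},{"x":-25,"z":24.5}]'
python3 -m inch '[{"x":-25,"z":24.5},{"x":-25,"z":24.5},{"x":-25,"z":24.5},{"x":-25,"z":24.5},{"x":-25,"z":24.5}]' >/dev/null
python3 -m inch '[{"x":-25,"z":24.5},{"x":-25,"z":24.5},{"x":-25,"z":24.5},{"x":-25,"z":24.5},{"x":-25,"z":24.5}]'
python3 -m inch '[{"ay":-0.12},{"ay":-0.12},{"ay":-0.12},{"ay":-0.12},{"ay":-0.12}]' >/dev/null
python3 -m inch '[{"ay":-0.12},{"ay":-0.12},{"ay":-0.12},{"ay":-0.12},{"ay":-0.12}]' >/dev/null
python3 -m inch '[{"ay":-0.12},{"ay":-0.12},{"ay":-0.12},{"ay":-0.12},{"ay":-0.12}]' >/dev/null
python3 -m inch '[{"ay":-0.12},{"ay":-0.12},{"ay":-0.12},{"ay":-0.12},{"ay":-0.12}]' >/dev/null
python3 -m inch '[{"ay":-0.12},{"ay":-0.03},{}]'
python3 - <<'E'
from h import *
from plant import *
s=get_state();c=read_camera("wrist");print(s["eef_pos"],s["qpos"],s["contact_force"]);print(R.from_quat(s["tcp_rot"]).as_matrix().round(3))
cv2.imwrite("pics/w1.png",c["img"][:,:,::-1]);cv2.imwrite("pics/w1b.png",cv2.resize(c["img"][:,:,::-1],(800,600),interpolation=cv2.INTER_CUBIC))
E
```

```text
[ 0.27815189 -0.61485023  0.24197134] [-1.29602825e+00  2.86551389e-01  1.57704264e+00 -2.43313398e-05
  1.27860930e+00 -1.49951501e-01] [ 0.9523466  -0.16557571  0.24233209]
[[ 0.412 -0.     0.911]
 [-0.911  0.001  0.412]
 [-0.001 -1.     0.   ]]validation failed for argument at $[0]...
validation failed for argument at $[0]...
validation failed for argument at $[0]...
validation failed for argument at $[0]...
validation failed for argument at $[0]...
validation failed for argument at $[0]...
validation failed for argument at $[0]...
validation failed for argument at $[0]...
validation failed for argument at $[0]...
```

View pics/w1b.png

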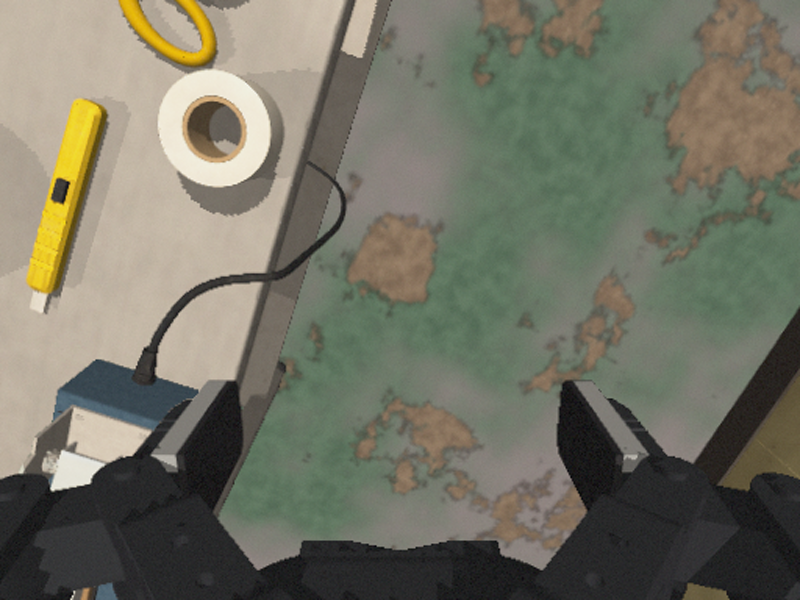

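The picture shows only the table edge and the floor. Every move was refused because each row has to carry all seven keys, so I'll resend them in full.

```bash

python3 -m inch '[{"ax":0,"ay":0,"az":0,"x":-25,"y":-10,"z":24.5,"hand":-1},{"ax":0,"ay":0,"az":0,"x":-25,"y":-10,"z":24.5,"hand":-1},{"ax":0,"ay":0,"az":0,"x":-25,"y":-10,"z":24.5,"hand":-1},{"ax":0,"ay":0,"az":0,"x":-25,"y":-10,"z":24.5,"hand":-1},{"ax":0,"ay":0,"az":0,"x":-25,"y":-10,"z":24.5,"hand":-1}]'
python3 -m inch '[{"ax":0,"ay":0,"az":0,"x":-25,"y":0,"z":24.5,"hand":-1},{"ax":0,"ay":0,"az":0,"x":-25,"y":0,"z":24.5,"hand":-1},{"ax":0,"ay":0,"az":0,"x":-25,"y":0,"z":24.5,"hand":-1},{"ax":0,"ay":0,"az":0,"x":-25,"y":0,"z":24.5,"hand":-1},{"ax":0,"ay":0,"az":0,"x":-25,"y":0,"z":24.5,"hand":-1}]'
python3 -m inch '[{"ax":0,"ay":0,"az":0,"x":-25,"y":0,"z":24.5,"hand":-1},{"ax":0,"ay":0,"az":0,"x":-25,"y":0,"z":24.5,"hand":-1},{"ax":0,"ay":0,"az":0,"x":-25,"y":0,"z":24.5,"hand":-1},{"ax":0,"ay":0,"az":0,"x":-25,"y":0,"z":24.5,"hand":-1},{"ax":0,"ay":0,"az":0,"x":-25,"y":0,"z":24.5,"hand":-1}]'
python3 -m inch '[{"ax":0,"ay":0,"az":0,"x":-25,"y":0,"z":24.5,"hand":-1},{"ax":0,"ay":0,"az":0,"x":-25,"y":0,"z":24.5,"hand":-1},{"ax":0,"ay":0,"az":0,"x":-25,"y":0,"z":24.5,"hand":-1},{"ax":0,"ay":0,"az":0,"x":-25,"y":0,"z":24.5,"hand":-1},{"ax":0,"ay":0,"az":0,"x":-25,"y":0,"z":24.5,"hand":-1}]'
python3 -m inch '[{"ax":0,"ay":-0.12,"az":0,"x":0,"y":0,"z":0,"hand":-1},{"ax":0,"ay":-0.12,"az":0,"x":0,"y":0,"z":0,"hand":-1},{"ax":0,"ay":-0.12,"az":0,"x":0,"y":0,"z":0,"hand":-1},{"ax":0,"ay":-0.12,"az":0,"x":0,"y":0,"z":0,"hand":-1},{"ax":0,"ay":-0.12,"az":0,"x":0,"y":0,"z":0,"hand":-1}]'
python3 -m inch '[{"ax":0,"ay":-0.12,"az":0,"x":0,"y":0,"z":0,"hand":-1},{"ax":0,"ay":-0.12,"az":0,"x":0,"y":0,"z":0,"hand":-1},{"ax":0,"ay":-0.12,"az":0,"x":0,"y":0,"z":0,"hand":-1},{"ax":0,"ay":-0.12,"az":0,"x":0,"y":0,"z":0,"hand":-1},{"ax":0,"ay":-0.12,"az":0,"x":0,"y":0,"z":0,"hand":-1}]'
python3 -m inch '[{"ax":0,"ay":-0.12,"az":0,"x":0,"y":0,"z":0,"hand":-1},{"ax":0,"ay":-0.12,"az":0,"x":0,"y":0,"z":0,"hand":-1},{"ax":0,"ay":-0.12,"az":0,"x":0,"y":0,"z":0,"hand":-1},{"ax":0,"ay":-0.12,"az":0,"x":0,"y":0,"z":0,"hand":-1},{"ax":0,"ay":-0.12,"az":0,"x":0,"y":0,"z":0,"hand":-1}]'
python3 -m inch '[{"ax":0,"ay":-0.12,"az":0,"x":0,"y":0,"z":0,"hand":-1},{"ax":0,"ay":-0.12,"az":0,"x":0,"y":0,"z":0,"hand":-1},{"ax":0,"ay":-0.12,"az":0,"x":0,"y":0,"z":0,"hand":-1},{"ax":0,"ay":-0.12,"az":0,"x":0,"y":0,"z":0,"hand":-1},{"ax":0,"ay":-0.12,"az":0,"x":0,"y":0,"z":0,"hand":-1}]'
python3 -m inch '[{"ax":0,"ay":-0.12,"az":0,"x":0,"y":0,"z":0,"hand":-1},{"ax":0,"ay":-0.03,"az":0,"x":0,"y":0,"z":0,"hand":-1},{"ax":0,"ay":0,"az":0,"x":0,"y":0,"z":0,"hand":-1}]'
cat > look.py <<'E'
import sys
from h import *
from plant import *
s=get_state();c=read_camera("wrist");print(s["time"],s["eef_pos"],s["qpos"].round(3),s["contact_force"]);print(R.from_quat(s["tcp_rot"]).as_matrix().round(3).tolist())
n=sys.argv[1];np.savez(f"pics/{n}.npz",img=c["img"],T=wristT(c,s))
cv2.imwrite(f"pics/{n}.png",cv2.resize(c["img"][:,:,::-1],(800,600),interpolation=cv2.INTER_CUBIC))
E
python3 look.py w2
```

```text
time: 0.82
eef_pos: [0.3386, -0.4491, 0.2927]
tcp_rot: [-0.594, 0.383, -0.384, 0.594]
contact_force: [1.1, -0.2, 0.7]
opening: 0.999
time: 1.23
eef_pos: [0.3986, -0.2846, 0.2926]
tcp_rot: [0.594, -0.383, 0.384, -0.594]
contact_force: [0.2, -0.8, -0.0]
opening: 1.001
time: 1.65
eef_pos: [0.4587, -0.1202, 0.2927]
tcp_rot: [-0.594, 0.383, -0.384, 0.594]
contact_force: [1.1, -0.6, 0.2]
opening: 0.998
time: 2.07
eef_pos: [0.5189, 0.0444, 0.2927]
tcp_rot: [-0.594, 0.383, -0.384, 0.594]
contact_force: [0.3, -0.3, 0.5]
opening: 0.999
time: 2.48
eef_pos: [0.5186, 0.0428, 0.2924]
tcp_rot: [0.682, -0.188, 0.189, -0.682]
contact_force: [0.6, 0.0, 0.1]
opening: 1.001
time: 2.9
eef_pos: [0.5186, 0.0425, 0.2925]
tcp_rot: [0.707, 0.021, -0.021, -0.707]
contact_force: [0.5, 0.1, 0.7]
opening: 0.999
time: 3.32
eef_pos: [0.5186, 0.0425, 0.2925]
tcp_rot: [0.669, 0.229, -0.229, -0.669]
contact_force: [-0.6, -0.1, 0.0]
opening: 1.002
time: 3.73
eef_pos: [0.5186, 0.0425, 0.2925]
tcp_rot: [0.571, 0.417, -0.416, -0.571]
contact_force: [0.4, -0.1, 0.3]
opening: 1.003
time: 3.98
eef_pos: [0.5186, 0.0425, 0.2925]
tcp_rot: [0.54, 0.457, -0.457, -0.54]
contact_force: [0.4, -0.4, 0.1]
opening: 0.995
3.9833 [0.51855433 0.04253322 0.29245296] [-0.113 -0.096  1.897  0.     1.341 -1.518] [ 0.35205996 -0.39038104  0.05934265]
[[0.166, 0.0, -0.986], [0.986, -0.0, 0.166], [0.0, -1.0, -0.0]]
```

View pics/w2.png

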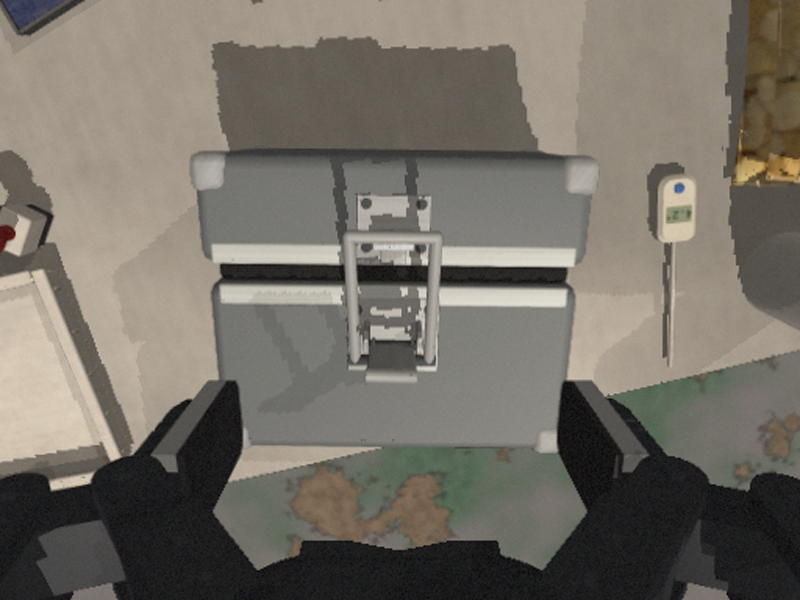

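```bash
python3 - <<'E'
from h import *
from plant import *
t=read_camera("top");s=read_camera("scene");w=read_camera("wrist");W=np.load("pics/w2.npz")["T"]
k=1.5625
T=lambda x,y:(200+x/3.5714,125+y/3.5714); S=lambda x,y:(200+(x-400)/3.3333,130+y/3.3333)
w["T"]=W
C=R.from_euler('z',-.1678).as_matrix()
sh=lambda p:(C.T@p*1000).round(1)
f=K(w)[0,0];print("f",f,"depth from width",f*45/(100/k))
bt,bs,bw=(253.05,202.7),(282,177.7),(394/k,239/k)
for rs in([ray(t,bt),ray(w,bw)],[ray(s,bs),ray(w,bw)],[ray(t,bt),ray(s,bs),ray(w,bw)]):
    p=tri(rs);print("bar",sh(p),p,[round(float(np.linalg.norm(np.cross(p-o,d))*1e3),1) for o,d in rs])
for n,uv,z in(("lid outer",(394,151),.130),("lid edge",(394,264),.130),("base edge",(396,284),.122),("base far",(396,444),.122),("lidL",(192,170),.130),("lidR",(598,170),.13),("baseL",(216,290),.122),("baseR",(574,290),.122),("keeperplate",(394,196),.13),("leverplateend",(394,371),.122),("tip@.199",(391,378),.199)):
    print(n,sh(plane(w,(uv[0]/k,uv[1]/k),z)))
print("tcp",sh(get_state()["eef_pos"]))
E
```

```text
f 345.62857912918673 depth from width 243.02009470020943
bar [475.5 124.6 198.8] [0.48960904 0.04342172 0.19879439] [3.7, 3.7]
bar [476.9 128.  187.2] [0.49158778 0.04652169 0.18721483] [1.0, 1.0]
bar [477.4 124.7 182. ] [0.49154028 0.04317006 0.18199397] [4.0, 0.4, 3.8]
lid outer [441.6 127.6 130. ]
lid edge [503.1 127.6 130. ]
base edge [517.  128.6 122. ]
base far [623.2 128.7 122. ]
lidL [451.4  18.9 130. ]
lidR [450.9 237.1 130. ]
baseL [520.9  23.1 122. ]
baseR [520.4 232.9 122. ]
keeperplate [465.3 127.6 130. ]
leverplateend [572.2 127.5 122. ]
tip@.199 [540.1 126.9 199. ]
tcp [504.2 128.5 292.4]
```

The wrist view shows the case squared up with the tool. The loop bar is at pixel (394,239) and the lever stands at about (391,378). The bar is raised about 25°, so I'll first nudge it down near the keeper's top with closed fingertips and then pinch it from above.

```bash

python3 -m inch '[{"ax":0,"ay":0,"az":0,"x":0,"y":10,"z":12,"hand":1},{"ax":0,"ay":0,"az":0,"x":0,"y":10,"z":12,"hand":1},{"ax":0,"ay":0,"az":0,"x":0,"y":10,"z":12,"hand":1},{"ax":0,"ay":0,"az":0,"x":0,"y":10,"z":0,"hand":1},{"ax":0,"ay":0,"az":0,"x":0,"y":10,"z":0,"hand":1}]' 30
python3 -m inch '[{"ax":0,"ay":0,"az":0,"x":0,"y":10,"z":0,"hand":1},{"ax":0,"ay":0,"az":0,"x":0,"y":10,"z":0,"hand":1},{"ax":0,"ay":0,"az":0,"x":0,"y":5,"z":0,"hand":1},{"ax":0,"ay":0,"az":0,"x":0,"y":0,"z":0,"hand":1},{"ax":0,"ay":0,"az":0,"x":0,"y":0,"z":0,"hand":1}]'
python3 -m inch '[{"ax":0,"ay":0,"az":0,"x":0,"y":5,"z":0,"hand":1},{"ax":0,"ay":0,"az":0,"x":0,"y":5,"z":0,"hand":1},{"ax":0,"ay":0,"az":0,"x":0,"y":5,"z":0,"hand":1},{"ax":0,"ay":0,"az":0,"x":0,"y":4,"z":0,"hand":1},{"ax":0,"ay":0,"az":0,"x":0,"y":4,"z":0,"hand":1}]'
python3 -m inch '[{"ax":0,"ay":0,"az":0,"x":0,"y":5,"z":0,"hand":1},{"ax":0,"ay":0,"az":0,"x":0,"y":5,"z":0,"hand":1},{"ax":0,"ay":0,"az":0,"x":0,"y":5,"z":0,"hand":1},{"ax":0,"ay":0,"az":0,"x":0,"y":2,"z":0,"hand":1},{"ax":0,"ay":0,"az":0,"x":0,"y":0,"z":0,"hand":1}]'
python3 look.py w3
```

```text
time: 4.6
eef_pos: [0.4832, 0.0485, 0.2419]
tcp_rot: [0.54, 0.457, -0.456, -0.54]
contact_force: [0.1, -0.4, -0.0]
opening: 0.297
time: 5.02
eef_pos: [0.4833, 0.0484, 0.217]
tcp_rot: [-0.54, -0.456, 0.457, 0.54]
contact_force: [-0.6, 0.2, 0.9]
opening: -0.004
time: 5.43
eef_pos: [0.483, 0.0485, 0.1938]
tcp_rot: [-0.54, -0.457, 0.457, 0.54]
contact_force: [-0.9, -0.7, -0.2]
opening: 0.001
time: 5.85
eef_pos: [0.4827, 0.0485, 0.1765]
tcp_rot: [-0.54, -0.456, 0.457, 0.54]
contact_force: [-0.3, 0.5, -0.4]
opening: -0.001
5.85 [0.48265867 0.0485305  0.176461  ] [-0.109 -0.072  2.092  0.     1.123 -1.513] [-0.29608292  0.45755455 -0.43289988]
[[0.166, -0.001, -0.986], [0.986, 0.0, 0.166], [-0.0, -1.0, 0.001]]
```

View pics/w3.png

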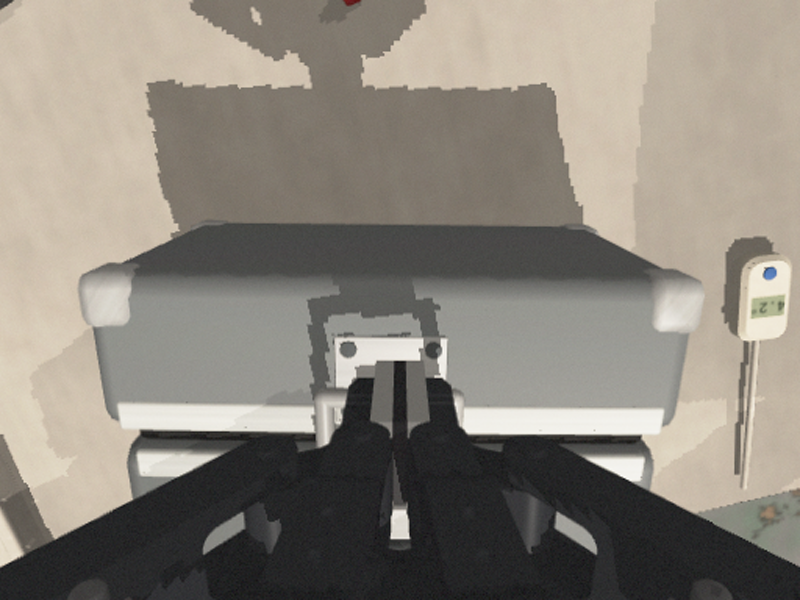

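The closed fingertips sit on the bar, whose ends show either side at rows 395–397; it is now about level at z ≈ 160. I'll push it 10 mm lower, then back off, open and look.

```bash

python3 -m inch '[{"ax":0,"ay":0,"az":0,"x":0,"y":4,"z":0,"hand":1},{"ax":0,"ay":0,"az":0,"x":0,"y":3,"z":0,"hand":1},{"ax":0,"ay":0,"az":0,"x":0,"y":3,"z":0,"hand":1},{"ax":0,"ay":0,"az":0,"x":0,"y":0,"z":0,"hand":1}]'
python3 -m inch '[{"ax":0,"ay":0,"az":0,"x":0,"y":-20,"z":0,"hand":1},{"ax":0,"ay":0,"az":0,"x":0,"y":-20,"z":0,"hand":-1},{"ax":0,"ay":0,"az":0,"x":0,"y":-20,"z":-10,"hand":-1},{"ax":0,"ay":0,"az":0,"x":0,"y":0,"z":-12,"hand":-1},{"ax":0,"ay":0,"az":0,"x":0,"y":0,"z":0,"hand":-1}]'
python3 -m inch '[{"ax":0,"ay":0,"az":0,"x":0,"y":0,"z":0,"hand":-1},{"ax":0,"ay":0,"az":0,"x":0,"y":0,"z":0,"hand":-1},{"ax":0,"ay":0,"az":0,"x":0,"y":0,"z":0,"hand":-1},{"ax":0,"ay":0,"az":0,"x":0,"y":0,"z":0,"hand":-1}]'
python3 look.py w4
```

```text
time: 6.23
eef_pos: [0.4827, 0.0486, 0.1665]
tcp_rot: [-0.54, -0.456, 0.457, 0.54]
contact_force: [0.2, 0.2, 0.6]
opening: 0.005
time: 6.65
eef_pos: [0.507, 0.0444, 0.2295]
tcp_rot: [0.541, 0.458, -0.455, -0.539]
contact_force: [0.6, -0.9, 0.5]
opening: 0.564
time: 6.98
eef_pos: [0.5039, 0.045, 0.2264]
tcp_rot: [-0.539, -0.456, 0.457, 0.54]
contact_force: [0.3, -0.2, -1.1]
opening: 0.995
6.9833 [0.50391153 0.04501105 0.22637238] [-0.112 -0.076  2.     0.     1.22  -1.516] [ 0.27692267 -0.16178458 -1.10165499]
[[0.166, -0.002, -0.986], [0.986, 0.0, 0.166], [-0.0, -1.0, 0.002]]
```

View pics/w4.png

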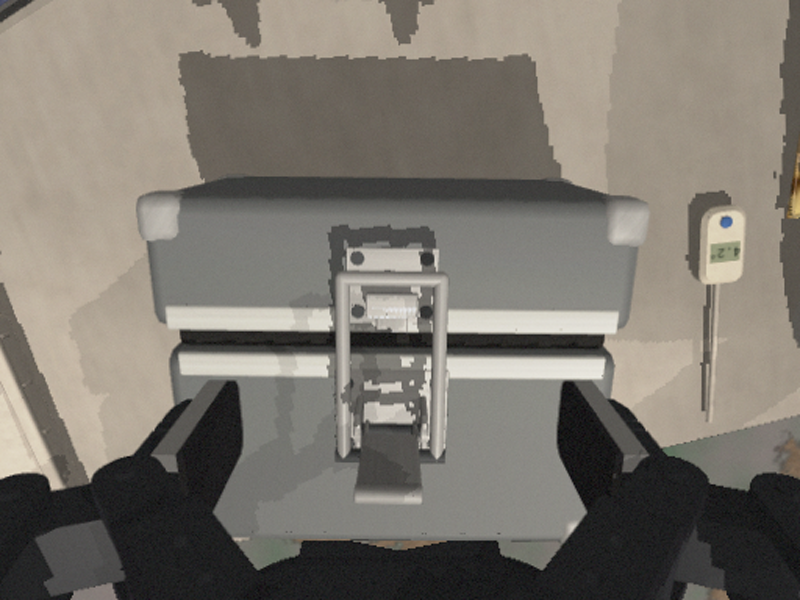

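```bash
python3 - <<'E'
from h import *
from plant import *
w=read_camera("wrist");w["T"]=np.load("pics/w4.npz")["T"];k=1.5625
C=R.from_euler('z',-.1678).as_matrix();o=np.array([539.5,128,0])
sh=lambda p:(C.T@p*1000-o).round(1)
for n,uv,z in(("lid outer",(394,200),.130),("lid edge",(394,332),.130),("base edge",(394,351),.122),("lidL",(138,215),.130),("lidR",(648,215),.13),("bar",(392,279),.152),("bar",(392,279),.148),("keeper top -x",(392,293),.143),("keeper +x",(392,320),.143),("tip",(388,501),.198),("pivotend",(392,458),.158),("arm L 25",(343,335),.153),("arm R",(440,335),.153)):
    print(n,z,sh(plane(w,(uv[0]/k,uv[1]/k),z)))
print("tcp",sh(get_state()["eef_pos"]),"cam",sh(w["T"][:3,3]))
E
```

```text
lid outer 0.13 [-94.9   0.2 130. ]
lid edge 0.13 [-35.8   0.2 130. ]
base edge 0.122 [-2.33e+01  1.00e-01  1.22e+02]
lidL 0.13 [ -88.7 -109.4  130. ]
lidR 0.13 [-89.2 108.8 130. ]
bar 0.152 [-66.4  -0.3 152. ]
bar 0.148 [-65.3  -0.4 148. ]
keeper top -x 0.143 [-58.   -0.5 143. ]
keeper +x 0.143 [-46.1  -0.5 143. ]
tip 0.198 [  2.1  -1.2 198. ]
pivotend 0.158 [ 11.   -0.4 158. ]
arm L 25 0.153 [-43.1 -20.3 153. ]
arm R 0.153 [-43.2  19.1 153. ]
tcp [-49.8   0.5 226.8] cam [-121.6    2.6  358.5]
```

```bash
python3 - <<'E'
from h import *
from plant import *
w=read_camera("wrist");T=w["T_tool_cam"];k=1.5625
o,d=ray(w,(400/k,362/k),T);print("shut z=11:",((o+d*(.011-o[2])/d[2])*1e3).round(1))
for uv in((238,382),(215,382)):
  o,d=ray(w,(uv[0]/k,uv[1]/k),T)
  for x in(-.0425,-.05):print("open",uv,((o+d*(x-o[0])/d[0])*1e3).round(1))
E
```

```text
shut z=11: [ 2.3  5.3 11. ]
open (238, 382) [-42.5   3.4   5.7]
open (238, 382) [-50.   26.2  -5.4]
open (215, 382) [-42.5 -13.6  14. ]
open (215, 382) [-50.    6.3   4.3]
```

The loop is now level, with the bar at (392,279) and arms at columns 343 and 440, and the lever still standing at (388,501). The case origin turns out about 7 mm farther in +x, because the hinge is mid-gasket. I'll go over the grasp point and look from close by.

```bash

python3 -m inch '[{"ax":0,"ay":0,"az":0,"x":-1,"y":10,"z":-8,"hand":-1},{"ax":0,"ay":0,"az":0,"x":0,"y":15,"z":0,"hand":-1},{"ax":0,"ay":0,"az":0,"x":0,"y":15,"z":0,"hand":-1},{"ax":0,"ay":0,"az":0,"x":0,"y":10,"z":0,"hand":-1},{"ax":0,"ay":0,"az":0,"x":0,"y":0,"z":0,"hand":-1}]'
python3 look.py w5
```

```text
time: 7.55
eef_pos: [0.5107, 0.0427, 0.1745]
tcp_rot: [-0.539, -0.455, 0.458, 0.541]
contact_force: [-0.7, -0.0, -0.4]
opening: 0.999
7.55 [0.51072329 0.04272893 0.17451042] [-0.115 -0.003  2.029 -0.     1.12  -1.519] [-0.71795187 -0.04743218 -0.44313951]
[[0.166, -0.005, -0.986], [0.986, 0.001, 0.166], [-0.0, -1.0, 0.005]]
```

View pics/w5.png

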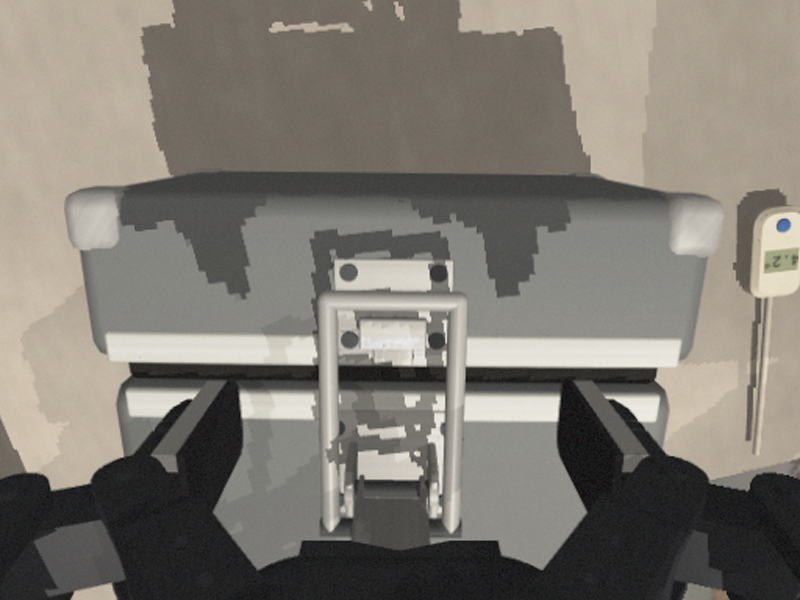

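```bash
python3 - <<'E'
from h import *
from plant import *
w=read_camera("wrist");k=1.5625;T4,T5=[np.load(f"pics/w{i}.npz")["T"] for i in(4,5)]
C=R.from_euler('z',-.1678).as_matrix();o=np.array([546.3,128,0])
sh=lambda p:(C.T@p*1000-o).round(1)
r=lambda T,u,v:ray(w,(u/k,v/k),T)
print("bar",sh(tri([r(T4,392,279),r(T5,393,300)])));
print("barL",sh(tri([r(T4,342,279),r(T5,326,300)])),"barR",sh(tri([r(T4,442,279),r(T5,460,300)])))
print("pivot end L",sh(tri([r(T4,343,458),r(T5,331,532)])),"R",sh(tri([r(T4,440,458),r(T5,452,532)])))
print("lid edge",sh(tri([r(T4,394,332),r(T5,394,366)])),"keeper holes",sh(tri([r(T4,427,312),r(T5,437,341)])))
print("keeper top -x edge",sh(tri([r(T4,392,293),r(T5,392,319)])), "keeper +x", sh(tri([r(T4,392,320),r(T5,392,352)])))
for z in(.152,.157):print(sh(plane(w,(393/k,300/k),z,T5)))
print("tcp",sh(get_state()["eef_pos"]),"cam",sh(T5[:3,3]))
E
```

```text
bar [-71.   -0.5 143.7]
barL [-73.5 -20.3 152.7] barR [-73.1  19.7 150.7]
pivot end L [  0.7 -20.5 163.5] R [  1.2  19.1 162.7]
lid edge [-44.4  -0.  134.7] keeper holes [-53.3  14.6 133.6]
keeper top -x edge [-67.   -0.6 150.6] keeper +x [-52.2  -0.7 140.9]
[-73.5  -0.4 152. ]
[-75.1  -0.4 157. ]
tcp [-48.2  -0.5 177.2] cam [-120.9    1.5  306.9]
```

```bash

python3 -m inch '[{"ax":0,"ay":0,"az":0,"x":0,"y":7,"z":0,"hand":-1},{"ax":0,"ay":0,"az":0,"x":0,"y":7,"z":0,"hand":-1},{"ax":0,"ay":0,"az":0,"x":0,"y":5,"z":0,"hand":-1},{"ax":0,"ay":0,"az":0,"x":0,"y":0,"z":0,"hand":-0.3},{"ax":0,"ay":0,"az":0,"x":0,"y":0,"z":0,"hand":-0.3}]' 25
python3 -m inch '[{"ax":0,"ay":0,"az":0,"x":0,"y":0,"z":0,"hand":1},{"ax":0,"ay":0,"az":0,"x":0,"y":0,"z":0,"hand":1},{"ax":0,"ay":0,"az":0,"x":0,"y":0,"z":0,"hand":1},{"ax":0,"ay":0,"az":0,"x":0,"y":0,"z":0,"hand":1}]' 25
python3 look.py w6
```

```text
time: 8.07
eef_pos: [0.5122, 0.0426, 0.1579]
tcp_rot: [-0.54, -0.456, 0.457, 0.54]
contact_force: [-0.5, -0.5, -0.1]
opening: 0.75
time: 8.4
eef_pos: [0.5122, 0.0407, 0.1586]
tcp_rot: [0.54, 0.456, -0.459, -0.539]
contact_force: [-2.9, -6.0, 0.5]
opening: 0.511
8.4 [0.51217276 0.04069075 0.15859919] [-0.116  0.018  2.04  -0.005  1.084 -1.519] [-2.87309593 -6.03541586  0.46963349]
[[0.164, -0.001, -0.986], [0.986, -0.005, 0.164], [-0.005, -1.0, 0.001]]
```

View pics/w6.png

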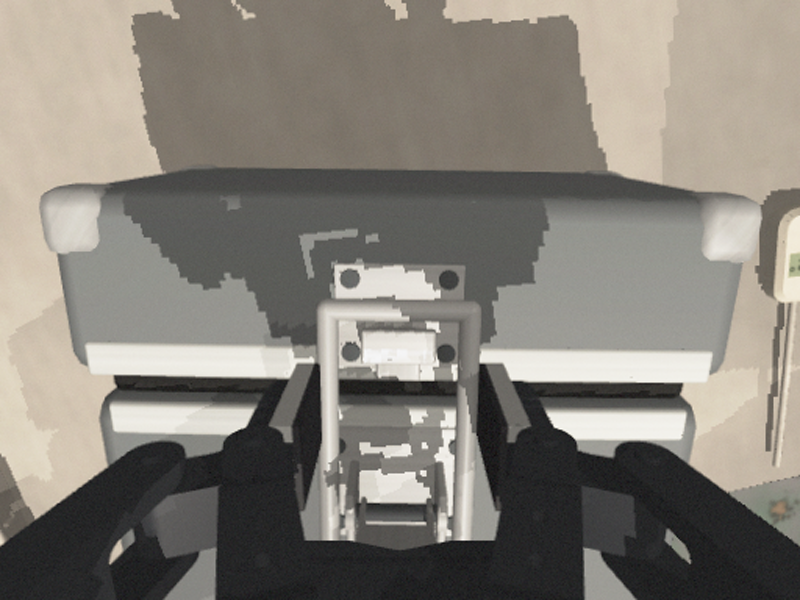

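The pads now hold both arms (columns 328 and 468) just short of the bar, with the keeper lip visible between the arms at about row 345. I'll take out the side load, carry the bar outward past the lip, then bring it down.

```bash

python3 -m inch '[{"ax":0,"ay":0,"az":0,"x":-1.5,"y":0,"z":2,"hand":1},{"ax":0,"ay":0,"az":0,"x":0,"y":0,"z":2,"hand":1},{"ax":0,"ay":0,"az":0,"x":0,"y":0,"z":2,"hand":1},{"ax":0,"ay":0,"az":0,"x":0,"y":0,"z":2,"hand":1},{"ax":0,"ay":0,"az":0,"x":0,"y":0,"z":0,"hand":1}]'
python3 -m inch '[{"ax":-0.03,"ay":0,"az":0,"x":0,"y":2.5,"z":0,"hand":1},{"ax":-0.03,"ay":0,"az":0,"x":0,"y":2.5,"z":0,"hand":1},{"ax":0,"ay":0,"az":0,"x":0,"y":0,"z":0,"hand":1}]'
python3 -m inch '[{"ax":-0.03,"ay":0,"az":0,"x":0,"y":2.5,"z":0,"hand":1},{"ax":-0.03,"ay":0,"az":0,"x":0,"y":2,"z":0,"hand":1},{"ax":0,"ay":0,"az":0,"x":0,"y":0,"z":0,"hand":1},{"ax":0,"ay":0,"az":0,"x":0,"y":0,"z":0,"hand":1}]'
python3 look.py w7
```

```text
time: 8.87
eef_pos: [0.5041, 0.0421, 0.1583]
tcp_rot: [0.54, 0.456, -0.457, -0.54]
contact_force: [2.6, -4.5, -0.9]
opening: 0.512
time: 9.12
eef_pos: [0.5032, 0.0422, 0.1529]
tcp_rot: [0.556, 0.47, -0.444, -0.523]
contact_force: [-2.6, -5.1, 1.7]
opening: 0.505
time: 9.45
eef_pos: [0.5035, 0.042, 0.1487]
tcp_rot: [0.571, 0.482, -0.43, -0.508]
contact_force: [-3.4, -4.9, 2.1]
opening: 0.511
9.45 [0.5034929  0.04203539 0.14872718] [-0.114 -0.049  2.13  -0.009  0.945 -1.513] [-3.43306815 -4.93225111  2.08568108]
[[0.167, 0.114, -0.979], [0.986, -0.021, 0.165], [-0.001, -0.993, -0.116]]
```

View pics/w7.png

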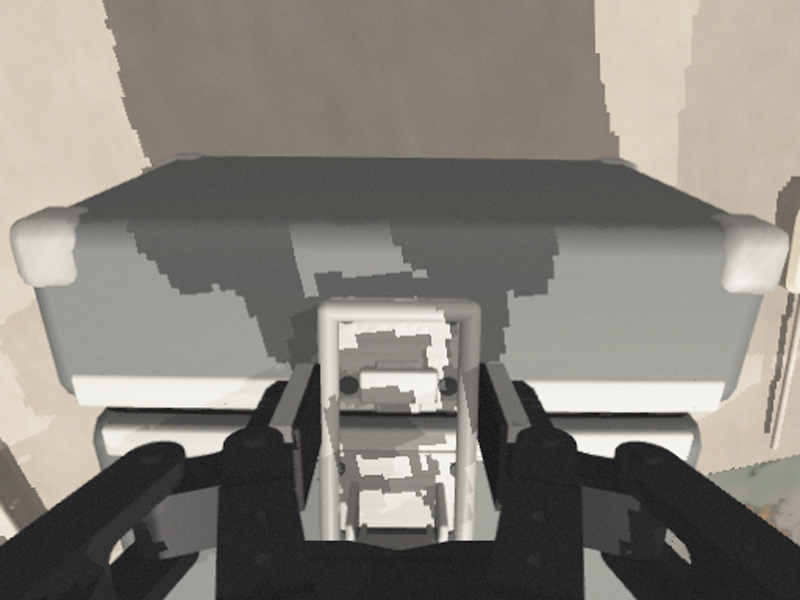

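The bar (row 310) is well outside the lip tip (row 365) and the loop hasn't slipped in the pads; I estimate the bar is about 15 mm past the lip, at z ≈ 140. I'll go down 3 mm more, matching the loop's swing.

```bash

python3 -m inch '[{"ax":-0.02,"ay":0,"az":0,"x":-1,"y":1,"z":0,"hand":1},{"ax":-0.02,"ay":0,"az":0,"x":0,"y":1,"z":0,"hand":1},{"ax":-0.02,"ay":0,"az":0,"x":0,"y":1,"z":0,"hand":1},{"ax":0,"ay":0,"az":0,"x":0,"y":0,"z":0,"hand":1},{"ax":0,"ay":0,"az":0,"x":0,"y":0,"z":0,"hand":1}]'
python3 - <<'E'
from h import *
from plant import *
for n in("w6","w7"):
    d=np.load(f"pics/{n}.npz");w=read_camera("wrist");T=d["T"]
    C=R.from_euler('z',-.1678).as_matrix();o=np.array([546.3,128,0])
    for z in(.152,.140):print(n,z,(C.T@plane(w,(400/1.5625,311/1.5625),z,T)*1000-o).round(1))
s=get_state();w=read_camera("wrist");T=wristT(w,s)
print((C.T@s["eef_pos"]*1e3-o).round(1),s["contact_force"].round(1),s["wrist_torque"].round(2))
# vertical profile mid column of lid edge vs white strip for later lid tracking
np.savez("pics/w8.npz",img=w["img"],T=T)
g=w["img"][:,:,1].astype(int);print("col110",[int(v) for v in g[235:275,110]])
for z in(.140,.136):print(z,(C.T@plane(w,(400/1.5625,311/1.5625),z,T)*1000-o).round(1))
E
```

```text
time: 9.92
eef_pos: [0.5043, 0.0416, 0.1457]
tcp_rot: [0.586, 0.496, -0.414, -0.49]
contact_force: [-4.5, -0.3, 2.5]
opening: 0.508
w6 0.152 [-73.5  -0.2 152. ]
w6 0.14 [-69.5  -0.2 140. ]
w7 0.152 [-87.3  -0.2 152. ]
w7 0.14 [-81.7  -0.2 140. ]
[-56.   -2.7 145.7] [-6.4 -0.7  3.9] [-0.23  0.76  0.03]
col110 [161, 160, 163, 162, 160, 165, 189, 215, 229, 237, 238, 239, 241, 239, 238, 239, 241, 242, 243, 242, 241, 241, 241, 239, 236, 176, 38, 67, 76, 76, 80, 76, 78, 80, 89, 113, 123, 141, 163, 191]
0.14 [-82.7  -0.4 140. ]
0.136 [-80.5  -0.4 136. ]
```

```bash
cat > gap.py <<'E'
from h import *
from plant import *
C=R.from_euler('z',-.1678).as_matrix();o=np.array([546.3,128,0])
def edges(img,T,w):
    out=[]
    g=cv2.GaussianBlur(img[:,:,1],(1,1),0).astype(float)
    for u in list(range(75,150,5))+list(range(360,435,5)):
        col=g[:,u]
        # dark gasket run: falling edge (lid) and rising edge (base) around the darkest run
        for v in range(215,330):
            if col[v]>140 and col[v+3]<100:
                i=v+int(np.argmax(-np.diff(col[v:v+5])));
                thr=130; a=np.where(col[v:v+6]<thr)[0]
                if len(a)==0: continue
                a=v+a[0]; a=a-1+(col[a-1]-thr)/(col[a-1]-col[a])
                b=np.where(col[int(a)+3:int(a)+30]>185)[0]
                if len(b)==0: break
                b=int(a)+3+b[0]; b=b-1+(185-col[b-1])/(col[b]-col[b-1])
                x=lambda v,z:(C.T@plane(w,(u,v),z,T)*1e3-o)[0]
                out.append((x(a,.130),x(b,.122)));break
    out=np.array(out);return np.median(out,0).round(2),np.median(out[:,1]-out[:,0]).round(2),len(out)
if __name__=="__main__":
    s=get_state();w=read_camera("wrist")
    print("t",s["time"],"tcp",(C.T@s["eef_pos"]*1e3-o).round(2),"F",(C.T@s["contact_force"]).round(1),"M",s["wrist_torque"].round(2))
    print("edges",edges(w["img"],wristT(w,s),w))
    for n in("w6","w7","w8"):
        d=np.load(f"pics/{n}.npz");
        import sys
        if len(sys.argv)>1: print(n,edges(d["img"],d["T"],w))
E
python3 -m inch '[{"ax":-0.05,"ay":0,"az":0,"x":0,"y":0.5,"z":0,"hand":1},{"ax":0,"ay":0,"az":0,"x":0,"y":0,"z":0,"hand":1},{"ax":0,"ay":0,"az":0,"x":0,"y":0,"z":0,"hand":1}]'
python3 gap.py all
```

```text
time: 10.32
eef_pos: [0.5054, 0.0414, 0.1457]
tcp_rot: [0.598, 0.506, -0.401, -0.474]
contact_force: [-2.5, -0.4, 3.7]
opening: 0.513
t 10.3167 tcp [-54.94  -2.74 145.74] F [-2.4 -0.8  3.7] M [-0.18  0.4   0.02]
edges (array([-42.42, -27.42]), np.float64(14.6), 30)
w6 (array([-42.6, -27.3]), np.float64(15.1), 30)
w7 (array([-42.9 , -27.48]), np.float64(14.71), 28)
w8 (array([-42.82, -27.42]), np.float64(14.68), 29)
```

```bash

python3 -m inch '[{"ax":0,"ay":0,"az":0,"x":0,"y":0.45,"z":-2,"hand":1},{"ax":0,"ay":0,"az":0,"x":0,"y":0.45,"z":-2,"hand":1},{"ax":0,"ay":0,"az":0,"x":0,"y":0.45,"z":-2,"hand":1},{"ax":0,"ay":0,"az":0,"x":0,"y":0.45,"z":-2,"hand":1},{"ax":0,"ay":0,"az":0,"x":0,"y":0,"z":0,"hand":1}]'
python3 gap.py
python3 -m inch '[{"ax":0,"ay":0,"az":0,"x":0,"y":0.3,"z":-1.3,"hand":1},{"ax":0,"ay":0,"az":0,"x":0,"y":0.3,"z":-1.3,"hand":1},{"ax":0,"ay":0,"az":0,"x":0,"y":0,"z":0,"hand":1}]'
python3 gap.py; python3 look.py w9
```

```text
time: 10.78
eef_pos: [0.5138, 0.0399, 0.1462]
tcp_rot: [0.598, 0.506, -0.401, -0.474]
contact_force: [-5.1, -0.3, 6.8]
opening: 0.51
t 10.7833 tcp [-46.42  -2.83 146.24] F [-5.  -1.2  6.8] M [-0.21  0.6  -0.04]
edges (array([-42.29, -27.33]), np.float64(14.67), 30)
time: 11.08
eef_pos: [0.5164, 0.0394, 0.1462]
tcp_rot: [0.598, 0.506, -0.401, -0.474]
contact_force: [-4.0, -0.6, 5.7]
opening: 0.511
t 11.0833 tcp [-43.73  -2.87 146.21] F [-3.8 -1.2  5.7] M [-0.23  0.54  0.03]
edges (array([-42.18, -27.23]), np.float64(14.69), 30)
11.1333 [0.51641497 0.03944009 0.14618714] [-0.114 -0.071  2.165 -0.016  0.817 -1.509] [-3.72400616 -1.49172743  6.35641626]
[[0.166, 0.225, -0.96], [0.986, -0.038, 0.162], [0.0, -0.974, -0.228]]
```

View pics/w9.png

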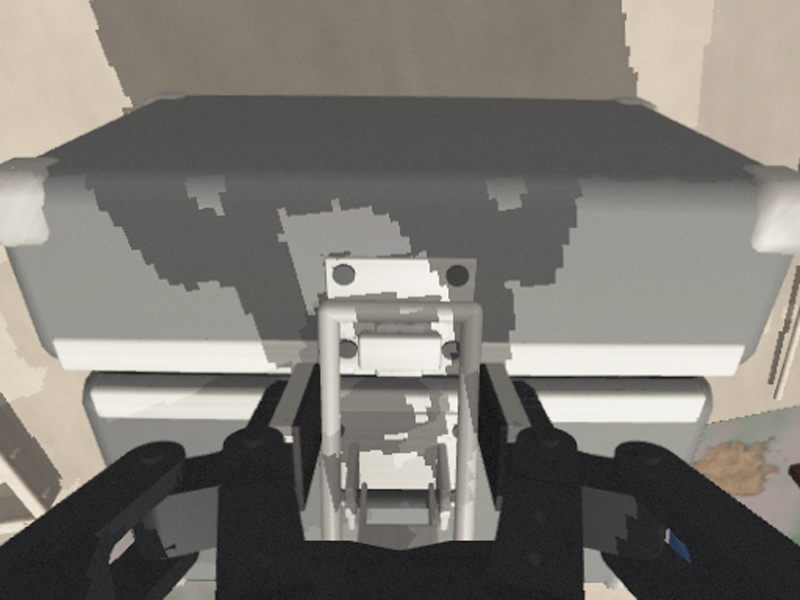

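The bar (row 311) is now just at the lip's edge (row ~325) and looks below it. The upward force of about 6 N suggests I'm pressing down, so I'll ease up 1 mm and see.

```bash

python3 -m inch '[{"ax":0,"ay":0,"az":0,"x":0,"y":-1,"z":-0.2,"hand":1},{"ax":0,"ay":0,"az":0,"x":0,"y":0,"z":0,"hand":1},{"ax":0,"ay":0,"az":0,"x":0,"y":0,"z":0,"hand":1}]'
python3 gap.py
```

```text
time: 11.43
eef_pos: [0.5163, 0.0394, 0.1464]
tcp_rot: [0.599, 0.506, -0.401, -0.474]
contact_force: [0.3, 0.0, 0.4]
opening: 0.51
t 11.4333 tcp [-43.86  -2.89 146.4 ] F [0.3 0.1 0.4] M [-0.24  0.02  0.11]
edges (array([-42.27, -27.23]), np.float64(14.84), 30)
```

```bash

python3 -m inch '[{"ax":0,"ay":0,"az":0,"x":0,"y":0.23,"z":-1,"hand":1},{"ax":0,"ay":0,"az":0,"x":0,"y":0.23,"z":-1,"hand":1},{"ax":0,"ay":0,"az":0,"x":0,"y":0,"z":0,"hand":1}]'
python3 gap.py
python3 -m inch '[{"ax":0,"ay":0,"az":0,"x":0,"y":0.23,"z":-1,"hand":1},{"ax":0,"ay":0,"az":0,"x":0,"y":0,"z":0,"hand":1}]'
python3 gap.py
```

```text
time: 11.73
eef_pos: [0.5173, 0.0392, 0.1461]
tcp_rot: [0.598, 0.506, -0.402, -0.475]
contact_force: [-4.0, -0.6, 1.4]
opening: 0.509
t 11.7333 tcp [-42.79  -2.91 146.14] F [-3.9 -1.3  1.4] M [-0.09  0.5   0.11]
edges (array([-42.34, -27.23]), np.float64(14.81), 30)
time: 11.95
eef_pos: [0.5184, 0.039, 0.1461]
tcp_rot: [0.598, 0.506, -0.402, -0.475]
contact_force: [-1.6, 0.1, 2.2]
opening: 0.511
t 11.95 tcp [-41.69  -2.94 146.06] F [-1.6 -0.1  2.2] M [-0.09  0.57  0.08]
edges (array([-42.27, -27.29]), np.float64(14.8), 30)
```

```bash

python3 -m inch '[{"ax":0,"ay":0,"az":0,"x":0,"y":0.2,"z":-1,"hand":1},{"ax":0,"ay":0,"az":0,"x":0,"y":0,"z":0,"hand":1}]'
python3 gap.py
python3 -m inch '[{"ax":0,"ay":0,"az":0,"x":0,"y":0.2,"z":-1,"hand":1},{"ax":0,"ay":0,"az":0,"x":0,"y":0,"z":0,"hand":1}]'
python3 gap.py
```

```text
time: 12.17
eef_pos: [0.5194, 0.0389, 0.146]
tcp_rot: [0.598, 0.506, -0.402, -0.475]
contact_force: [-3.5, 0.1, 0.1]
opening: 0.507
t 12.1667 tcp [-40.7   -2.93 145.96] F [-3.5 -0.5  0.1] M [-0.12  0.71  0.1 ]
edges (array([-42.31, -27.27]), np.float64(14.81), 30)
time: 12.38
eef_pos: [0.5203, 0.0387, 0.1459]
tcp_rot: [0.598, 0.506, -0.402, -0.475]
contact_force: [-4.1, -0.9, -1.3]
opening: 0.513
t 12.3833 tcp [-39.8   -2.95 145.88] F [-3.9 -1.6 -1.3] M [-0.01  0.79  0.05]
edges (array([-42.24, -27.23]), np.float64(14.79), 30)
```

```bash

python3 -m inch '[{"ax":0,"ay":0,"az":0,"x":0,"y":0.2,"z":-1,"hand":1},{"ax":0,"ay":0,"az":0,"x":0,"y":0,"z":0,"hand":1}]'
python3 gap.py
python3 -m inch '[{"ax":0,"ay":0,"az":0,"x":0,"y":0.2,"z":-0.8,"hand":1},{"ax":0,"ay":0,"az":0,"x":0,"y":0,"z":0,"hand":1}]'
python3 gap.py; python3 look.py w10
```

```text
time: 12.6
eef_pos: [0.5209, 0.0386, 0.1458]
tcp_rot: [0.598, 0.505, -0.402, -0.475]
contact_force: [-4.9, -0.7, 0.2]
opening: 0.508
t 12.6 tcp [-39.19  -2.97 145.83] F [-4.7 -1.5  0.2] M [-0.04  1.09  0.05]
edges (array([-41.86, -27.22]), np.float64(14.34), 30)
time: 12.82
eef_pos: [0.5213, 0.0385, 0.1458]
tcp_rot: [0.597, 0.505, -0.402, -0.476]
contact_force: [-6.1, 0.1, 0.3]
opening: 0.51
t 12.8167 tcp [-38.71  -2.97 145.8 ] F [-6.  -0.9  0.3] M [0.02 1.35 0.11]
edges (array([-41.44, -27.24]), np.float64(13.91), 30)
12.8667 [0.52134965 0.03851369 0.1458022 ] [-0.115 -0.056  2.152 -0.016  0.821 -1.509] [-6.88217757  1.48196375  0.98303854]
[[0.166, 0.221, -0.961], [0.986, -0.037, 0.162], [-0.0, -0.975, -0.224]]
```

View pics/w10.png

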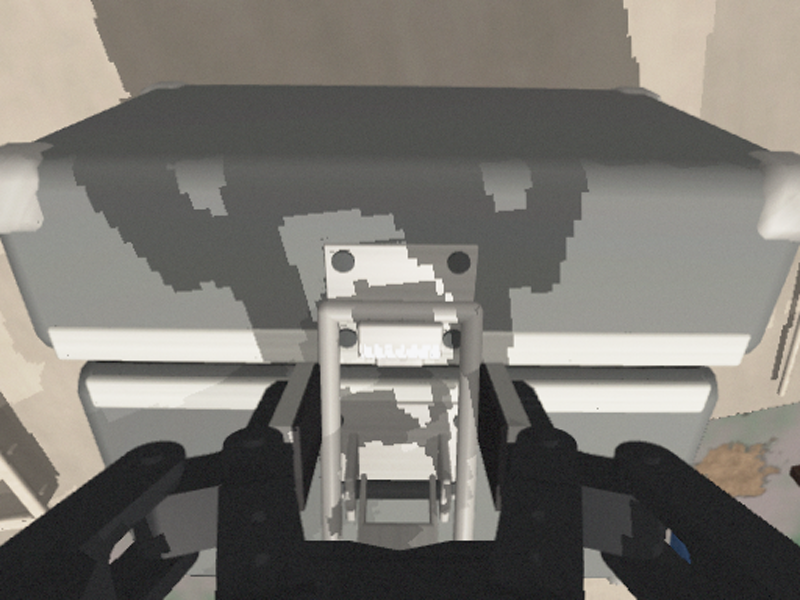

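The bar is tucked against the keeper and the gasket gap has closed by 0.9 mm (14.8 to 13.9), so it has caught. I'll draw it a little more and hold.

```bash

python3 -m inch '[{"ax":0,"ay":0,"az":0,"x":0,"y":0.15,"z":-0.6,"hand":1},{"ax":0,"ay":0,"az":0,"x":0,"y":0,"z":0,"hand":1},{"ax":0,"ay":0,"az":0,"x":0,"y":0,"z":0,"hand":1}]'
python3 gap.py
```

```text
time: 13.17
eef_pos: [0.5217, 0.0384, 0.1457]
tcp_rot: [0.597, 0.505, -0.403, -0.476]
contact_force: [-7.1, -0.4, 3.3]
opening: 0.514
t 13.1667 tcp [-38.38  -2.97 145.75] F [-6.9 -1.6  3.3] M [-0.03  1.45  0.03]
edges (array([-41.15, -27.18]), np.float64(13.64), 30)
```

```bash

python3 -m inch '[{"ax":0,"ay":0,"az":0,"x":0,"y":-0.8,"z":-0.2,"hand":1},{"ax":0,"ay":0,"az":0,"x":0,"y":0,"z":0,"hand":1},{"ax":0,"ay":0,"az":0,"x":0,"y":0,"z":0,"hand":1}]'
python3 gap.py
python3 -m inch '[{"ax":0,"ay":0,"az":0,"x":0,"y":-0.8,"z":-0.2,"hand":1},{"ax":0,"ay":0,"az":0,"x":0,"y":0,"z":0,"hand":1},{"ax":0,"ay":0,"az":0,"x":0,"y":0,"z":0,"hand":1},{"ax":0,"ay":0,"az":0,"x":0,"y":0,"z":0,"hand":1}]'
python3 gap.py
```

```text
time: 13.47
eef_pos: [0.5216, 0.0385, 0.1459]
tcp_rot: [0.597, 0.505, -0.402, -0.476]
contact_force: [-5.6, 0.7, -1.4]
opening: 0.506
t 13.4667 tcp [-38.41  -2.95 145.86] F [-5.6 -0.2 -1.4] M [-0.02  1.24  0.11]
edges (array([-41.11, -27.2 ]), np.float64(13.68), 30)
time: 13.85
eef_pos: [0.5215, 0.0385, 0.1462]
tcp_rot: [0.597, 0.505, -0.403, -0.476]
contact_force: [-5.8, 0.9, -6.4]
opening: 0.507
t 13.85 tcp [-38.57  -2.97 146.24] F [-5.9 -0.1 -6.4] M [0.13 1.31 0.08]
edges (array([-41.38, -27.28]), np.float64(13.81), 30)
```

```bash

python3 -m inch '[{"ax":0,"ay":0,"az":0,"x":0,"y":0.6,"z":-0.4,"hand":1},{"ax":0,"ay":0,"az":0,"x":0,"y":0,"z":0,"hand":1},{"ax":0,"ay":0,"az":0,"x":0,"y":0,"z":0,"hand":1},{"ax":0,"ay":0,"az":0,"x":0,"y":0,"z":0,"hand":1},{"ax":0,"ay":0,"az":0,"x":0,"y":0,"z":0,"hand":1}]'
python3 gap.py
python3 -m inch '[{"ax":0,"ay":0,"az":0,"x":0,"y":0,"z":-0.4,"hand":1},{"ax":0,"ay":0,"az":0,"x":0,"y":0,"z":0,"hand":1},{"ax":0,"ay":0,"az":0,"x":0,"y":0,"z":0,"hand":1},{"ax":0,"ay":0,"az":0,"x":0,"y":0,"z":0,"hand":1}]'
python3 gap.py
```

```text
time: 14.32
eef_pos: [0.5218, 0.0384, 0.1462]
tcp_rot: [0.597, 0.505, -0.403, -0.476]
contact_force: [-7.7, 0.7, -2.5]
opening: 0.513
t 14.3167 tcp [-38.28  -2.95 146.18] F [-7.7 -0.6 -2.5] M [0.15 1.66 0.06]
edges (array([-41.15, -27.23]), np.float64(13.64), 30)
time: 14.7
eef_pos: [0.5218, 0.0384, 0.1462]
tcp_rot: [0.597, 0.504, -0.403, -0.476]
contact_force: [-9.8, 0.1, -1.4]
opening: 0.509
t 14.7 tcp [-38.22  -2.95 146.17] F [-9.7 -1.6 -1.4] M [0.14 1.83 0.05]
edges (array([-41.09, -27.22]), np.float64(13.63), 30)
```

The lid is in by about 1.2 mm with the bar held, and Fz is near zero, so the fingertips aren't pressing on the lid. I've used all my pictures, so from here I'll work by numbers and feel. Next: let go, rise, square the tool.

```bash

python3 -m inch '[{"ax":0,"ay":0,"az":0,"x":0,"y":0,"z":0,"hand":0.1},{"ax":0,"ay":0,"az":0,"x":0,"y":0,"z":0,"hand":-0.4},{"ax":0,"ay":0,"az":0,"x":0,"y":0,"z":0,"hand":-1},{"ax":0,"ay":0,"az":0,"x":0,"y":0,"z":0,"hand":-1},{"ax":0,"ay":0,"az":0,"x":0,"y":0,"z":0,"hand":-1}]'
python3 gap.py
python3 -m inch '[{"ax":0,"ay":0,"az":0,"x":0,"y":-10,"z":-2,"hand":-1},{"ax":0,"ay":0,"az":0,"x":0,"y":-20,"z":-4,"hand":-1},{"ax":0,"ay":0,"az":0,"x":0,"y":-30,"z":-6,"hand":-1},{"ax":0.11,"ay":0,"az":0,"x":0,"y":-20,"z":0,"hand":-1},{"ax":0.11,"ay":0,"az":0,"x":0,"y":0,"z":0,"hand":-1}]'
python3 -m inch '[{"ax":0,"ay":0,"az":0,"x":0,"y":0,"z":0,"hand":-1},{"ax":0,"ay":0,"az":0,"x":0,"y":0,"z":0,"hand":-1}]'
python3 gap.py
python3 - <<'E'
from gap import *
s=get_state();w=read_camera("wrist");T=wristT(w,s)
cv2.imwrite("pics/w11.png",w["img"][:,:,::-1]);np.savez("pics/w11.npz",img=w["img"],T=T)
M=lambda p:C@((np.array(p,float)+o)/1e3)
for th in(.9,1.0,1.1,1.2,1.3,1.4):
    c,n=np.cos(th),np.sin(th)
    print(th,[project(w,[M((60*c-z*n,y,139+60*n+z*c))],T)[0].round(0).tolist() for z in(4,-1) for y in(-12,12)],"P",project(w,[M((19.9*c+2.4*n,0,139+19.9*n-2.4*c))],T)[0].round(0))
g=w["img"][:,:,1].astype(int);print([int(x) for x in g[200:330:2,250]]);print("rows of bar arm check",g[120:260:4,215].tolist())
E
```

```text
time: 15.17
eef_pos: [0.5262, 0.0378, 0.1497]
tcp_rot: [0.6, 0.507, -0.4, -0.473]
contact_force: [0.1, -0.4, 0.2]
opening: 0.998
t 15.1667 tcp [-33.85  -2.89 149.7 ] F [ 0.2 -0.4  0.2] M [ 0.04  0.16 -0.06]
edges (array([-41.34, -27.09]), np.float64(14.34), 27)
time: 15.63
eef_pos: [0.5197, 0.0393, 0.236]
tcp_rot: [0.544, 0.461, -0.453, -0.535]
contact_force: [1.1, -0.6, 0.3]
opening: 0.998
time: 15.8
eef_pos: [0.5187, 0.0389, 0.2291]
tcp_rot: [0.543, 0.459, -0.454, -0.537]
contact_force: [-0.0, 0.2, -0.6]
opening: 1.0
t 15.8 tcp [-41.37  -3.04 229.05] F [-0.   0.2 -0.6] M [-0.01  0.03 -0.02]
0.9 [[237.0, 341.0], [277.0, 341.0], [237.0, 342.0], [276.0, 342.0]] P [257. 280.]
1.0 [[237.0, 338.0], [277.0, 338.0], [237.0, 340.0], [277.0, 340.0]] P [257. 279.]
1.1 [[236.0, 333.0], [278.0, 333.0], [237.0, 337.0], [277.0, 337.0]] P [257. 278.]
1.2 [[236.0, 328.0], [278.0, 328.0], [236.0, 332.0], [278.0, 332.0]] P [257. 277.]
1.3 [[236.0, 321.0], [279.0, 321.0], [236.0, 326.0], [278.0, 326.0]] P [257. 275.]
1.4 [[235.0, 313.0], [279.0, 313.0], [235.0, 319.0], [279.0, 319.0]] P [257. 273.]
[30, 53, 67, 152, 188, 128, 126, 122, 107, 110, 110, 109, 96, 88, 106, 90, 91, 89, 91, 132, 180, 183, 180, 183, 179, 52, 54, 53, 45, 158, 190, 174, 96, 97, 95, 94, 94, 96, 96, 98, 97, 95, 96, 97, 94, 96, 95, 98, 97, 85, 98, 87, 96, 97, 94, 95, 92, 96, 98, 91, 85, 104, 129, 161, 181]
rows of bar arm check [122, 123, 125, 123, 122, 127, 123, 125, 125, 125, 127, 129, 121, 116, 189, 187, 195, 193, 26, 46, 39, 86, 207, 209, 214, 141, 128, 79, 77, 126, 126, 123, 114, 115, 116]
  return _methods._mean(a, axis=axis, dtype=dtype,
  ret = ret.dtype.type(ret / rcount)
Traceback (most recent call last):
  File "gap.py", line 25, in <module>
    print("edges",edges(w["img"],wristT(w,s),w))
                  ~~~~~^^^^^^^^^^^^^^^^^^^^^^^^
  File "gap.py", line 21, in edges
    out=np.array(out);return np.median(out,0).round(2),np.median(out[:,1]-out[:,0]).round(2),len(out)
                                                                 ~~~^^^^^
IndexError: too many indices for array: array is 1-dimensional, but 2 were indexed
```

After letting go, the lid still sits 0.45 mm in, so the bar is still hooked. From the pixel column the lever stands at about 1.27 rad. I'll close the fingers, centre them and start the lever over.

```bash

python3 -m inch '[{"ax":0,"ay":0,"az":0,"x":2.5,"y":0,"z":0,"hand":1},{"ax":0,"ay":0,"az":0,"x":0,"y":0,"z":0,"hand":1},{"ax":0,"ay":0,"az":0,"x":0,"y":0,"z":0,"hand":1},{"ax":0,"ay":0,"az":0,"x":0,"y":0,"z":0,"hand":1},{"ax":0,"ay":0,"az":0,"x":0,"y":0,"z":0,"hand":1}]' 40
python3 -m inch '[{"ax":0,"ay":0,"az":0,"x":0,"y":10,"z":0,"hand":1},{"ax":0,"ay":0,"az":0,"x":0,"y":10,"z":-11,"hand":1},{"ax":0,"ay":0,"az":0,"x":0,"y":10,"z":-11,"hand":1},{"ax":0,"ay":0,"az":0,"x":0,"y":0,"z":-11,"hand":1},{"ax":0,"ay":0,"az":0,"x":0,"y":0,"z":0,"hand":1}]'
python3 -m inch '[{"ax":0,"ay":0,"az":0,"x":0,"y":0,"z":-5,"hand":1},{"ax":0,"ay":0,"az":0,"x":0,"y":1,"z":-5,"hand":1},{"ax":0,"ay":0,"az":0,"x":0,"y":1,"z":-5,"hand":1},{"ax":0,"ay":0,"az":0,"x":0,"y":1,"z":-5,"hand":1},{"ax":0,"ay":0,"az":0,"x":0,"y":0,"z":0,"hand":1}]'
cat > st.py <<'E'
from gap import *
s=get_state();p=C.T@s["eef_pos"]*1e3-o
print("t",s["time"],"tcp",p.round(2),"F",(C.T@s["contact_force"]).round(1),"open",round(s["opening"],3))
E
python3 st.py
```

```text
time: 16.32
eef_pos: [0.5179, 0.0417, 0.2283]
tcp_rot: [0.543, 0.459, -0.454, -0.537]
contact_force: [-0.6, -0.1, 0.5]
opening: 0.301
time: 16.73
eef_pos: [0.5516, 0.0357, 0.1972]
tcp_rot: [0.542, 0.458, -0.455, -0.538]
contact_force: [-0.2, -0.2, 0.0]
opening: -0.0
time: 17.15
eef_pos: [0.5707, 0.0327, 0.1955]
tcp_rot: [0.542, 0.458, -0.455, -0.538]
contact_force: [-1.4, 0.4, 0.2]
opening: 0.0
t 17.15 tcp [ 10.89  -0.44 195.45] F [-1.5  0.2  0.2] open 0.0
```

```bash

python3 -m inch '[{"ax":0,"ay":0,"az":0,"x":0,"y":2.5,"z":-5.5,"hand":1},{"ax":0,"ay":0,"az":0,"x":0,"y":3,"z":-5.5,"hand":1},{"ax":0,"ay":0,"az":0,"x":0,"y":0,"z":0,"hand":1}]'
python3 st.py
python3 -m inch '[{"ax":0,"ay":0,"az":0,"x":0,"y":3.7,"z":-3.7,"hand":1},{"ax":0,"ay":0,"az":0,"x":0,"y":3.7,"z":-3.6,"hand":1},{"ax":0,"ay":0,"az":0,"x":0,"y":0,"z":0,"hand":1}]'
python3 st.py
```

```text
time: 17.4
eef_pos: [0.5818, 0.0309, 0.1897]
tcp_rot: [0.542, 0.459, -0.454, -0.538]
contact_force: [-2.2, 1.2, -0.5]
opening: 0.001
t 17.4 tcp [ 22.18  -0.4  189.66] F [-2.3  0.8 -0.5] open 0.001
time: 17.65
eef_pos: [0.5897, 0.0295, 0.1828]
tcp_rot: [0.543, 0.459, -0.454, -0.537]
contact_force: [-1.9, 0.1, 0.9]
opening: -0.001
t 17.65 tcp [ 30.2   -0.39 182.84] F [-1.9 -0.2  0.9] open -0.001
```

```bash

python3 -m inch '[{"ax":0,"ay":0,"az":0,"x":0,"y":4.5,"z":-2.6,"hand":1},{"ax":0,"ay":0,"az":0,"x":0,"y":4.5,"z":-2.4,"hand":1},{"ax":0,"ay":0,"az":0,"x":0,"y":0,"z":0,"hand":1}]'
python3 st.py
python3 -m inch '[{"ax":0,"ay":0,"az":0,"x":0,"y":4.5,"z":-2,"hand":1},{"ax":0,"ay":0,"az":0,"x":0,"y":4.5,"z":-1.5,"hand":1},{"ax":0,"ay":0,"az":0,"x":0,"y":0,"z":0,"hand":1}]'
python3 st.py
```

```text
time: 17.9
eef_pos: [0.5952, 0.0286, 0.1742]
tcp_rot: [0.543, 0.46, -0.453, -0.536]
contact_force: [0.1, -0.7, 0.7]
opening: -0.001
t 17.9 tcp [ 35.79  -0.43 174.18] F [ 0.2 -0.7  0.7] open -0.001
time: 18.15
eef_pos: [0.5977, 0.0282, 0.1644]
tcp_rot: [0.543, 0.459, -0.454, -0.537]
contact_force: [1.3, -0.2, 0.0]
opening: 0.003
t 18.15 tcp [ 38.29  -0.42 164.36] F [1.3 0.  0. ] open 0.003
```

```bash

python3 -m inch '[{"ax":0,"ay":0,"az":0,"x":0,"y":2.5,"z":-0.5,"hand":1},{"ax":0,"ay":0,"az":0,"x":0,"y":2,"z":-0.4,"hand":1},{"ax":0,"ay":0,"az":0,"x":0,"y":0,"z":0,"hand":1}]'
python3 st.py
python3 - <<'E'
from gap import *
s=get_state();w=read_camera("wrist");T=wristT(w,s)
cv2.imwrite("pics/w12.png",w["img"][:,:,::-1]);np.savez("pics/w12.npz",img=w["img"],T=T)
M=lambda p:C@((np.array(p,float)+o)/1e3)
for n,p in(("lidedge",(-43.5,-60,130)),("baseedge",(-29.5,-60,122)),("bar",(-60,0,135)),("arm-",(-30,-19.5,140)),("levertip",(60,0,143)),("plate",(0,0,122))):print(n,project(w,[M(p)],T)[0].round(0))
g=w["img"][:,:,1].astype(int)
for u in(110,140,400):print(u,g[60:240:3,u].tolist())
E
```

```text
time: 18.4
eef_pos: [0.5979, 0.0282, 0.1599]
tcp_rot: [0.542, 0.459, -0.455, -0.538]
contact_force: [-0.9, -0.2, -0.0]
opening: -0.001
t 18.4 tcp [ 38.53  -0.35 159.89] F [-0.9 -0.3 -0. ] open -0.001
lidedge [117.  61.]
baseedge [127.  93.]
bar [252.  18.]
arm- [206.  93.]
levertip [252. 283.]
plate [252. 154.]
110 [146, 149, 153, 147, 149, 145, 101, 32, 25, 35, 36, 59, 147, 148, 151, 149, 156, 150, 148, 130, 91, 94, 91, 89, 89, 143, 144, 146, 144, 147, 143, 146, 149, 148, 144, 149, 146, 145, 146, 144, 145, 147, 143, 146, 149, 145, 145, 145, 147, 148, 146, 146, 147, 146, 145, 146, 144, 144, 146, 149]
140 [146, 147, 152, 149, 149, 142, 101, 29, 17, 32, 28, 53, 151, 151, 151, 148, 157, 149, 149, 134, 90, 89, 89, 93, 89, 94, 91, 92, 90, 91, 91, 145, 147, 148, 147, 146, 145, 147, 146, 147, 147, 145, 146, 146, 143, 145, 147, 145, 145, 148, 146, 147, 148, 147, 145, 147, 147, 145, 146, 145]
400 [230, 233, 235, 235, 233, 234, 234, 213, 52, 51, 49, 27, 32, 208, 231, 231, 235, 234, 234, 235, 230, 147, 147, 146, 146, 149, 146, 149, 146, 150, 146, 151, 147, 150, 149, 148, 149, 150, 150, 151, 150, 152, 155, 151, 149, 151, 149, 151, 152, 151, 154, 151, 152, 151, 151, 153, 155, 155, 153, 152]
```

```bash
python3 - <<'E'
from gap import *
w=read_camera("wrist");d=np.load("pics/w12.npz");T=d["T"];g=d["img"][:,:,1].astype(float)
for u in(100,110,120,140,380,400,420):
    c=g[70:110,u];m=(c.max()+c.min())/2*.9;b=np.where(c<m)[0];a,e=b[0]+69.5,b[-1]+70.5
    x=lambda v,z:(C.T@plane(w,(u,v),z,T)*1e3-o)[0]
    print(u,a,e,"lid",x(a,.13).round(1),"base",x(e,.122).round(1),"gap",(x(e,.122)-x(a,.13)).round(1))
print(g[100:380:4,250].astype(int).tolist())
E
```

```text
100 77.5 93.5 lid -36.6 base -29.3 gap 7.3
110 78.5 93.5 lid -36.1 base -29.3 gap 6.8
120 78.5 93.5 lid -36.0 base -29.2 gap 6.8
140 78.5 93.5 lid -36.0 base -29.2 gap 6.8
380 81.5 96.5 lid -34.9 base -28.0 gap 6.9
400 82.5 97.5 lid -34.6 base -27.7 gap 6.9
420 82.5 97.5 lid -34.7 base -27.8 gap 6.9
[150, 149, 151, 134, 139, 136, 129, 130, 126, 130, 131, 133, 131, 128, 128, 60, 66, 61, 108, 111, 114, 110, 106, 125, 131, 133, 132, 131, 131, 133, 131, 131, 129, 102, 107, 104, 104, 106, 104, 104, 103, 103, 102, 133, 118, 67, 29, 34, 29, 27, 32, 44, 40, 43, 36, 42, 43, 44, 130, 124, 123, 114, 141, 31, 31, 30, 33, 36, 35, 35]
```

The lid edge has come in by several millimetres, so the latch is loaded and near shut. Next I'll press down gently by feel until it is firm.

```bash

python3 -m inch '[{"ax":0,"ay":0,"az":0,"x":0,"y":1.5,"z":-1,"hand":1},{"ax":0,"ay":0,"az":0,"x":0,"y":1.5,"z":-1,"hand":1},{"ax":0,"ay":0,"az":0,"x":0,"y":0,"z":0,"hand":1}]'
python3 st.py
python3 -m inch '[{"ax":0,"ay":0,"az":0,"x":0,"y":1.5,"z":-1,"hand":1},{"ax":0,"ay":0,"az":0,"x":0,"y":1,"z":0,"hand":1},{"ax":0,"ay":0,"az":0,"x":0,"y":0,"z":0,"hand":1}]'
python3 st.py
python3 -m inch '[{"ax":0,"ay":0,"az":0,"x":0,"y":1,"z":0,"hand":1},{"ax":0,"ay":0,"az":0,"x":0,"y":0,"z":0,"hand":1},{"ax":0,"ay":0,"az":0,"x":0,"y":0,"z":0,"hand":1}]'
python3 st.py
```

```text
time: 18.75
eef_pos: [0.6003, 0.0277, 0.1574]
tcp_rot: [0.542, 0.459, -0.454, -0.537]
contact_force: [-0.2, 0.3, -0.9]
opening: 0.001
t 18.75 tcp [ 40.93  -0.39 157.42] F [-0.3  0.3 -0.9] open 0.001
time: 19.0
eef_pos: [0.6013, 0.0276, 0.155]
tcp_rot: [0.542, 0.459, -0.454, -0.537]
contact_force: [0.1, 0.3, 1.2]
opening: 0.003
t 19.0 tcp [ 41.91  -0.37 155.02] F [0.1 0.3 1.2] open 0.003
time: 19.25
eef_pos: [0.6014, 0.0276, 0.1543]
tcp_rot: [0.543, 0.459, -0.454, -0.537]
contact_force: [0.2, 0.7, -0.7]
opening: 0.001
t 19.25 tcp [ 42.01  -0.37 154.32] F [ 0.   0.7 -0.7] open 0.001
```

```bash

python3 -m inch '[{"ax":0,"ay":0,"az":0,"x":0,"y":1.5,"z":0,"hand":1},{"ax":0,"ay":0,"az":0,"x":0,"y":0,"z":0,"hand":1},{"ax":0,"ay":0,"az":0,"x":0,"y":0,"z":0,"hand":1}]'
python3 st.py
python3 -m inch '[{"ax":0,"ay":0,"az":0,"x":0,"y":1.5,"z":0,"hand":1},{"ax":0,"ay":0,"az":0,"x":0,"y":0,"z":0,"hand":1},{"ax":0,"ay":0,"az":0,"x":0,"y":0,"z":0,"hand":1}]'
python3 st.py
```

```text
time: 19.5
eef_pos: [0.6016, 0.0276, 0.154]
tcp_rot: [0.543, 0.459, -0.454, -0.537]
contact_force: [-2.5, 0.0, 5.0]
opening: 0.005
t 19.5 tcp [ 42.23  -0.34 153.98] F [-2.5 -0.4  5. ] open 0.005
time: 19.75
eef_pos: [0.6017, 0.0276, 0.1538]
tcp_rot: [0.543, 0.459, -0.454, -0.537]
contact_force: [-5.3, -0.1, 10.4]
opening: 0.001
t 19.75 tcp [ 42.3   -0.33 153.83] F [-5.2 -1.  10.4] open 0.001
```

The fingertips met a hard stop at z = 143 mm, exactly where the flat lever's outer face should be. One more firm press, then I'll withdraw and check.

```bash

python3 -m inch '[{"ax":0,"ay":0,"az":0,"x":0,"y":0.7,"z":0,"hand":1},{"ax":0,"ay":0,"az":0,"x":0,"y":0,"z":0,"hand":1},{"ax":0,"ay":0,"az":0,"x":0,"y":0,"z":0,"hand":1}]'
python3 st.py
python3 -m inch '[{"ax":0,"ay":0,"az":0,"x":0,"y":-5,"z":0,"hand":1},{"ax":0,"ay":0,"az":0,"x":0,"y":-20,"z":0,"hand":1},{"ax":0,"ay":0,"az":0,"x":0,"y":-35,"z":10,"hand":1},{"ax":0,"ay":0,"az":0,"x":0,"y":-35,"z":20,"hand":1},{"ax":0,"ay":0,"az":0,"x":0,"y":-30,"z":25,"hand":1}]'
python3 -m inch '[{"ax":0,"ay":0,"az":0,"x":0,"y":-10,"z":30,"hand":1},{"ax":0,"ay":0,"az":0,"x":0,"y":0,"z":20,"hand":1},{"ax":0,"ay":0,"az":0,"x":0,"y":0,"z":0,"hand":1},{"ax":0,"ay":0,"az":0,"x":0,"y":0,"z":0,"hand":1}]'
python3 look.py w13
python3 - <<'E'
from gap import *
w=read_camera("wrist");d=np.load("pics/w13.npz");T=d["T"];g=d["img"][:,:,1].astype(int)
M=lambda p:C@((np.array(p,float)+o)/1e3)
for n,p in(("lidedge rest",(-43.5,-60,130)),("baseedge",(-29.5,-60,122)),("bar -57",(-57,0,135)),("bar+15.5",(-57,15.5,135)),("P",(19.9,0,137)),("tip flat",(60,0,143)),("tip .2",(60*.98-.8,0,139+12+4)),("tip .6",(47,0,176)),("tip 1.2",(18,0,196))):print(n,project(w,[M(p)],T)[0].round(1))
u,v=project(w,[M((-29.5,-60,122))],T)[0].round().astype(int);print("gasket col",u,"rows from",v-30,g[v-30:v+12,u].tolist())
u,v=project(w,[M((60,0,143))],T)[0].round().astype(int)
for du in(-6,0,6):print("lever col",u+du,"rows from",v-50,g[v-50:v+20:2,u+du].tolist())
v=project(w,[M((45,0,143))],T)[0].round().astype(int)[1];print("lever row",v,g[v,u-30:u+31:2].tolist())
u,v=project(w,[M((-57,15.5,135))],T)[0].round().astype(int);print("bar col",u,"rows from",v-25,g[v-25:v+25,u].tolist())
E
```

```text
time: 20.0
eef_pos: [0.6017, 0.0276, 0.1538]
tcp_rot: [0.543, 0.459, -0.455, -0.537]
contact_force: [-6.2, 0.7, 13.2]
opening: 0.004
t 20.0 tcp [ 42.33  -0.34 153.78] F [-6.3 -0.3 13.2] open 0.004
time: 20.42
eef_pos: [0.5463, 0.0366, 0.2766]
tcp_rot: [0.543, 0.459, -0.454, -0.537]
contact_force: [0.2, -0.6, 0.2]
opening: 0.004
time: 20.75
eef_pos: [0.4963, 0.0454, 0.2846]
tcp_rot: [0.543, 0.459, -0.454, -0.537]
contact_force: [1.2, -0.7, 0.7]
opening: -0.002
20.75 [0.49625274 0.04536029 0.28461186] [-1.120e-01 -1.500e-01  1.959e+00 -1.000e-03  1.321e+00 -1.517e+00] [ 1.1514992  -0.69511598  0.74032874]
[[0.166, 0.011, -0.986], [0.986, -0.002, 0.166], [0.0, -1.0, -0.011]]
lidedge rest [184.9 193.6]
baseedge [187.5 205.5]
bar -57 [253.6 180.5]
bar+15.5 [272.  180.5]
P [253.6 262.6]
tip flat [253.5 304.2]
tip .2 [253.4 310.6]
tip .6 [253.2 315.4]
tip 1.2 [253.1 300.2]
gasket col 187 rows from 176 [129, 131, 130, 130, 130, 132, 132, 134, 131, 131, 131, 129, 132, 137, 169, 201, 214, 214, 214, 214, 218, 220, 216, 219, 216, 184, 92, 44, 53, 62, 108, 163, 196, 211, 211, 213, 213, 218, 218, 
[... 220 characters left out ...]
0, 30, 28, 13, 24, 22, 36, 32, 24, 31, 33, 29, 26, 23, 29, 29, 24, 26, 33, 27, 27, 28, 64, 65, 63, 64, 61, 62, 65, 60, 61, 67, 59, 64]
lever col 259 rows from 254 [25, 31, 28, 29, 35, 25, 35, 24, 31, 31, 36, 21, 25, 39, 25, 25, 33, 32, 31, 23, 29, 33, 33, 26, 33, 33, 29, 37, 22, 29, 39, 63, 61, 62, 65]
lever row 290 [20, 25, 25, 31, 27, 26, 27, 23, 29, 30, 27, 30, 24, 29, 26, 26, 33, 37, 31, 23, 31, 33, 33, 26, 27, 32, 32, 29, 28, 22, 28]
bar col 272 rows from 156 [129, 133, 135, 129, 136, 176, 174, 85, 97, 98, 98, 97, 99, 156, 212, 210, 209, 208, 210, 207, 206, 178, 109, 108, 103, 107, 130, 158, 180, 197, 190, 143, 87, 78, 77, 79, 76, 80, 77, 84, 91, 94, 93, 97, 96, 101, 101, 101, 105, 107]
```

The lid edge stays about 5 mm in after withdrawing (the gasket gap went from about 12 px to 5 px). I'll open the hand, which blocks the view, and check the lever tip's row.

```bash

python3 -m inch '[{"ax":0,"ay":0,"az":0,"x":0,"y":0,"z":0,"hand":-1},{"ax":0,"ay":0,"az":0,"x":0,"y":0,"z":0,"hand":-1},{"ax":0,"ay":0,"az":0,"x":0,"y":0,"z":0,"hand":-1},{"ax":0,"ay":0,"az":0,"x":0,"y":0,"z":0,"hand":-1},{"ax":0,"ay":0,"az":0,"x":0,"y":0,"z":0,"hand":-1}]'
python3 look.py w14
python3 - <<'E'
from gap import *
w=read_camera("wrist");d=np.load("pics/w14.npz");T=d["T"];g=d["img"][:,:,1].astype(int)
M=lambda p:C@((np.array(p,float)+o)/1e3)
for th in(0,.1,.2,.4):
    c,n=np.cos(th),np.sin(th);print(th,project(w,[M((60*c-4*n,y,139+60*n+4*c)) for y in(-12,12)],T).round(1).tolist())
for u in(240,246,253,260,266):print(u,"rows from 284",g[284:330:2,u].tolist())
print("row 296 cols 225..282",g[296,225:282:2].tolist())
u,v=project(w,[M((-29.5,-60,122))],T)[0].round().astype(int);print("gasket",u,v-15,g[v-15:v+10,u].tolist())
E
```

```text
time: 21.27
eef_pos: [0.4968, 0.0451, 0.2843]
tcp_rot: [0.542, 0.459, -0.454, -0.537]
contact_force: [1.1, -0.4, 0.3]
opening: 0.707
21.2667 [0.4968075  0.04514113 0.28434738] [-1.130e-01 -1.470e-01  1.958e+00 -1.000e-03  1.322e+00 -1.517e+00] [ 1.09971457 -0.38386875  0.32976747]
[[0.166, 0.009, -0.986], [0.986, -0.002, 0.166], [-0.0, -1.0, -0.009]]
0 [[240.7, 304.3], [266.7, 304.3]]
0.1 [[240.4, 307.6], [266.9, 307.7]]
0.2 [[240.1, 310.5], [267.1, 310.6]]
0.4 [[239.5, 314.5], [267.5, 314.6]]
240 rows from 284 [157, 163, 158, 157, 158, 156, 156, 156, 123, 168, 170, 104, 93, 82, 102, 113, 109, 109, 109, 114, 107, 110, 111]
246 rows from 284 [183, 185, 183, 185, 185, 184, 183, 186, 153, 173, 175, 107, 105, 110, 107, 101, 109, 105, 99, 93, 98, 97, 89]
253 rows from 284 [197, 197, 195, 195, 193, 196, 190, 193, 154, 164, 181, 111, 106, 107, 107, 106, 103, 99, 98, 97, 102, 104, 105]
260 rows from 284 [206, 202, 204, 202, 201, 201, 201, 200, 156, 162, 189, 111, 101, 97, 95, 96, 103, 105, 108, 108, 105, 104, 101]
266 rows from 284 [133, 129, 132, 130, 130, 130, 130, 133, 129, 132, 132, 109, 102, 107, 99, 101, 101, 96, 89, 105, 102, 99, 100]
row 296 cols 225..282 [117, 118, 116, 121, 116, 116, 119, 113, 184, 187, 187, 191, 188, 189, 190, 195, 203, 200, 200, 185, 126, 132, 130, 132, 133, 133, 133, 131, 133]
gasket 188 190 [176, 199, 206, 207, 206, 211, 212, 214, 209, 210, 207, 164, 58, 49, 50, 63, 115, 164, 193, 203, 203, 203, 206, 213, 214]
```

The lever tip edge is at row ~305 (304 predicted for flat, 308 for 0.1 rad), and the lid is still held in. I'm handing it in.

```bash
python3 -c "from plant import *;print(sign_off())"
```

```text
the job is handed in; nothing more can be done
None
```

The latch is shut and the job is handed in at about 21 s; no verdict was reported.

**What I did:**
- I nudged the raised loop down with closed fingertips and pinched it across both arms.
- I carried the bar past the keeper's lip, lowered it and drew it back by feel until it caught.
- With the loop still held, the lid came in about 1.2 mm.
- I let go and swept the lever down to its stop, pressing with about 13 N.

**Last checks, all after the hand was clear:**
- **Lever:** its tip edge shows at image row 305. Flat should be 304, and 0.1 rad open would be 308.
- **Lid:** the gasket gap stayed closed by roughly 5 mm.
- **Contact:** the measured force on the tool was about 1 N, within the noise, with the tool well above the case.

**What I couldn't confirm:**
- **Bar under the lip:** this comes from where it caught and from the lid moving in. I didn't see it directly.
- **Fingertips and the lid:** the tips passed close to the lid's top, and the tool felt up to about 7 N upward while drawing back. I eased that off until the vertical force was near zero before the hold. I can't rule out a light touch earlier.
- **Final checks by numbers:** I had used all 12 pictures, so the checks after releasing the loop used pixel values, not a viewed image. My first estimate of the case's origin was about 7 mm off, and I corrected it before gripping the loop.
- **Other objects:** the arm kept well clear of them, but I didn't re-measure where they stand.

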